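# Fit the slide-spinner rotor and check it runs free

## Task

Take the four-arm rotor off its storage stand and fit it on the drive of the open slide spinner, turning it gently on the drive until its slots drop over the cross pin and it sits fully home; never force it. Then spin it round by hand in one direction, a good turn and a quarter, to check that it runs freely without rubbing. Let go and leave it standing still and fully home in the bowl, with everything else on the bench left alone.

Things in the scene. Friction and masses are not known exactly. Their poses are not given: they have to be found in the camera images.
- machine: Slide spinner fixed to the bench: white housing 200 (x) x 220 (y) x 100 mm high, lid off, with an open round bowl in its top, 170 mm across and 55 mm deep (floor at height 45 mm). Origin: centre of its underside; z up; control panel on the -x face. In the bowl's middle stands the drive: flange, post and cross pin.
- seat (a point): Centre of the drive's flat flange (52 mm across), on the axis of bowl and post, 58 mm above the bench. The rotor is fully home when its underside lies here. Axes are those of the housing and do not turn. A level brass cross pin, 5 mm thick, 42 mm long, passes through the post, its top 6 mm above here; its angle differs from start to start and is not reported: see it from above or find it by feel.
- post_top (a point): Top of the drive's round steel post, on its axis, 28 mm above the seat. The post is 13 mm thick; its last 6 mm taper to 6 mm.
- spindle (a joint): Angle (rad) the drive has turned since the start: 0 at the start whatever the pin's angle, counter-clockwise from above positive, no stops. It drags with about 0.08 N m and stops by itself when let go. So a rotor turned while resting lightly on the pin slides over the still pin, while a hard-pressed one drags it along; once home, rotor and drive turn together.
- rotor: Four-arm aluminium rotor, 130 mm across, 0.4 to 0.63 kg. Origin: centre of its underside; z its axis. Hub 48 mm across, 34 mm high, bore open below, blue grip bar on top. Arms along +x, +y, -x, -y, each 14 mm wide, straight, at heights 16 to 30 mm, out to 65 mm radius. The wide gaps between arms are open: a closed finger can reach down there and push an arm round.
- rotor_bore (a point): On the rotor's axis, 8 mm above its underside, where the 14.4 mm bore begins (22 mm deep from here). Below it the hub is cut by four straight radial slots 7.5 mm wide, midway between the arms, open below. Any opposite pair takes the pin, with some 0.06 rad play each side. Resting on the pin instead, the underside is 6 mm above the seat.
- rotor_grip (a point): Centre of the top of the blue grip bar, on the rotor's axis, 64 mm above the rotor's underside. The bar is 40 mm long along the rotor's x, 14 mm thick along its y and 30 mm high, standing on the hub's flat top.
- rotor_clip (a point): Top centre of the red slide-clip pad on the rotor's +x arm (those of the other three arms are grey), 53 mm from the axis, 34 mm above the rotor's underside. Each pad lies along the middle of its arm, 8 mm wide, 22 mm long, 4 mm high.
- stand: Fixed storage stand of the rotor: grey disc 90 mm across, 25 mm high, with a steel post 10 mm thick rising 20 mm above the disc into the rotor's bore. Origin: centre of its underside. At the start the rotor's underside rests on the disc.
- lid_off: Bystander, to be left alone: grey round lid of the spinner, taken off and lying flat, 184 mm across, 22 mm high with a black knob to 38 mm. Origin: centre of its underside.
- stain: Bystander, to be left alone: amber stain bottle, 48 mm across, 95 mm tall. Origin: centre of its underside.
- mountant: Bystander, to be left alone: small white bottle with red cap, 40 mm across, 75 mm tall. Origin: centre of its underside.
- jar: Bystander, to be left alone: small glass jar with green cap, 38 mm across, 45 mm tall, standing between the spinner and the stand. Origin: centre of its underside.
- slidebox: Bystander, to be left alone: blue slide box 80 x 110 x 34 mm. Origin: centre of its underside.
- marker: Bystander, to be left alone: white and green marker pen lying along its x axis, 120 mm long, 13 mm thick. Origin: centre of its underside.
- driver: Bystander, to be left alone: screwdriver with yellow handle lying on the bench. Origin: centre of its underside.
Not all that is in view belongs to the job. Leave any brown or purple look-alike of the rotor alone.

How it is judged:
On the way, in this order (a step that is already met when the one before it is completed fails the run):
1. the rotor is fully home on the drive (underside within 2 mm of the seat, centred within 3 mm, upright) (z of rotor in the frame of seat between -0.003 and 0.002 m and horizontal distance between rotor and seat below 0.003 m and angle between rotor's own z axis and vertical below 0.06 rad), for 0.3 s.
2. the drive has been turned at least one full turn (6.28 rad, net, either way) with the rotor fully home (all of step 1 and (value of joint spindle above 6.28 rad or value of joint spindle below -6.28 rad)), for 0.1 s.
At the end, for the whole second after the job is handed in: The rotor sits fully home on the drive: underside within 2 mm of the seat, centred within 3 mm, tilted less than 0.06 rad; the drive stands at least 6.28 rad (one turn) from its start, either way; rotor and drive are at rest (under 0.05 rad/s) and let go (all of step 2 and velocity of joint spindle between -0.05 and 0.05 rad/s and linear speed of rotor below 0.01 m/s and contact force between each of the fingers, the arm and rotor below 0.1 N); the robot touches nothing.
It fails at once if the rotor is pressed, shoved or dropped against the spinner or its drive with more than 40 N (sum over all contact points) (contact force between rotor and machine above 40 N).
It fails at once if the robot pushes on the spinner itself with more than 20 N (contact force between any of the fingers, the arm and machine above 20 N).
It fails at once if a bystander (lid, bottles, jar, slide box, marker, screwdriver) is moved more than 20 mm (distance of any of lid_off, stain, mountant, jar, slidebox, marker, driver from where it was at the start of the episode above 0.02 m).
It also fails if it takes over 72 s, if anything falls off the work surface, if the arm or the gripper's body presses on something with over 40 N, if the wrist force passes 120 N, or if a joint passes its speed limit or range.

## Robot

A 6-joint arm with a two-finger parallel gripper is mounted at the origin on the work surface. World frame = base frame: x ahead of the robot, y to its left, z up, the work surface at z = 0. Lengths are in m, angles in rad, forces in N, time in s.
With the tool pointing down it reaches from about 0.325 to 0.85 m from the base axis. Payload 15.5 kg.
Tool frame: the origin (TCP) lies at the very end of the fingers, on their centre line; the grasp point (between the pads) lies env.tcp_to_grasp behind it (env.tcp_to_grasp is the distance from the TCP to the grasp point, in m); z points along the fingers, y is the direction in which the jaws open and shut (so a half turn about z gives the same grasp; the last joint's range is limited). The gripper opens to 91 mm and grips with 3 to 60 N. Pads are 32 mm wide; open, the fingers measure 118 mm over their backs; the gripper's body (76 mm by 178 mm) begins 60 mm behind the grasp point.
Start: joints at [1.111, 0.494, 1.345, -0, 1.302, -0.096], TCP at [0.222, 0.584, 0.214] pointing down, gripper open.
Joint ranges: [-2.91, 2.91], [-0.82, 2.16], [0.22, 2.67], [-1.22, 4.37], [0.12, 2.79], [-3.08, 3.08]. Speed limits (rad/s): [1.89, 1.89, 2.57, 3.01, 3.01, 3.01].

## Interface

Orientations are given as a rotation vector (axis times angle).
In Python, from station import env gives the robot as it stands.
- The arm moves only by the tool jog_arm, never from a script. Its argument "plan" is a list of rows, each an object of numbers: "rx", "ry", "rz": the turn, a rotation vector about the tool's x, y, z in rad; "tx", "ty", "tz": the shift along the tool's x, y, z in mm; "gripper": the closure in counts, from 0 (fully open) to 255 (shut). A call has 1 to 8 rows; each row is the pose to reach, as a shift and turn from the pose commanded when the call began, along the tool's axes at that moment; what a row does not reach only later rows make up. A row lasts 1/10 s, in which the tool goes at most 50 mm and 8.59 degrees, less where a joint would pass 70% of its speed; a pose out of reach is approached as far as the arm can. A call with a gripper value outside its range is refused whole. The fingers move at their own pace and stop on an object; "grip_force" is the grip in N (left out, the last holds). Time passes only in rows, so rows that repeat a pose let the fingers close. It gives the time, the measured TCP pose, the force and the opening at its end, in the units of the state.
- env.get_state(): the state, without advancing time (a new reading comes with each control period).
- env.snapshot(name): name is "scene" or "top" or "wrist"; returns (picture, depth): 480x640x3 uint8, red, green, blue; 480x640 float32, m along the optical axis (not along the pixel's ray), 0 where there is no reading.
- env.get_calibration(name): a dict with "fov_y" (degrees; the focal length in pixels is half the picture's height over the tangent of half this angle, whatever the lens; pixels are square), "cx", "cy" (the principal point, pixels), "k1" (the pictures are not rectified: a ray, as slopes to the right and down, at radius r is drawn at 1 + k1 r^2 times it, then the intrinsics apply), "camera_from_world" (4x4, takes a point from world to camera coordinates). Camera axes: x right, y up, looking along -z (the intrinsics and any distortion apply to the point x, -y, -z); pixel columns grow to the right and rows downward; lengths in m; the calibration is good to about 2 mm. A picture is of the moment at which its call begins: read the wrist's pose just before it. get_calibration takes no time and is no camera call; for the wrist camera it gives the pose at the moment of the call.
- env.job_done(): hands the job in, once; it reports no verdict.
Trained networks look in the newest picture that a camera, given by its name, has taken for a name from the list of things; names that differ only in an ending like _2 or _b are one class to them, and where a whole thing is asked for, a point or a joint stands for the part that bears it (a point fixed in the world has none). Each returns a list of dicts, best first, with "score" (0 to 1); they miss things now and then, are a little off and sometimes report something else, mostly with a low value. They report only what shows in the picture. A call takes as long as a camera call. They do not tell look-alikes from the thing itself.
- env.boxes_of(camera, label): "position" ([column, row] as shares, 0 to 1, of the picture: columns of its width, rows of its height, amid what is visible of it).
- env.silhouettes(camera, label): "mask" (480x640 bool, what is visible of it) and "position" ([column, row] as shares, 0 to 1, of the picture: columns of its width, rows of its height, amid what is visible of it).
The state is a dict: "time": time; "joint_positions": joint angles; "dq": joint speeds; "joint_torque": joint torques, N m; "position": TCP position; "tool_rot": TCP orientation; "wrist_force": force on the tool from outside, world axes, zero at the start; "wrist_torque": the same for the moment, N m; "grip_width": finger opening in m.
Only numpy, scipy, OpenCV 4.12 (cv2) and the standard library are available. Lean on these libraries where they do the work, as an engineer would, in place of code of your own. Each camera call takes 0.05 s, during which the arm holds its last target.

## Working session

There is one attempt and no reset: what is moved stays moved. The work goes in short steps, Python scripts to look and compute and a tool call to move; the robot and the scene stay as the last step left them, time stands still between calls to the robot, and variables do not carry over. Pictures are saved under pics/ and viewed, and the job is handed in when it is done.

Besides the shell and the picture viewer there is one more tool, called after "Request:" as name(argument=value, ...) on one line, values as JSON. jog_arm: Moves the arm, as the interface text tells. Its arguments: {"type":"object","properties":{"plan":{"type":"array","items":{"type":"object","properties":{"rx":{"type":"number"},"ry":{"type":"number"},"rz":{"type":"number"},"tx":{"type":"number"},"ty":{"type":"number"},"tz":{"type":"number"},"gripper":{"type":"number"}}}},"grip_force":{"type":"number"}},"required":["plan"]}

```bash
ls; mkdir -p pics; cat > h.py <<'E'
import numpy as np, cv2
from station import env
def save(n,img): cv2.imwrite('pics/'+n+'.png',cv2.cvtColor(img,cv2.COLOR_RGB2BGR))
def K(c):
    f=240/np.tan(np.radians(c['fov_y'])/2); return f
def ray(c,u,v):
    f=K(c); xd=np.array([(u-c['cx'])/f,(v-c['cy'])/f]); x=xd.copy()
    for _ in range(30): x=xd/(1+c['k1']*(x@x))
    d=np.array([x[0],-x[1],-1.]); T=np.linalg.inv(np.array(c['camera_from_world']))
    return T[:3,3],T[:3,:3]@d
def atz(c,u,v,z):
    o,d=ray(c,u,v); return o+d*(z-o[2])/d[2]
def atdepth(c,u,v,dep):
    o,d=ray(c,u,v); return o+d*dep
def proj(c,p):
    q=np.array(c['camera_from_world'])@np.append(p,1); x=np.array([q[0],-q[1]])/-q[2]
    x=x*(1+c['k1']*(x@x)); return x*K(c)+[c['cx'],c['cy']]
E
python3 - <<'E'
from h import *
s=env.get_state(); print(s, env.tcp_to_grasp)
for n in ['scene','top','wrist']:
    im,d=env.snapshot(n); save(n+'0',im); np.save('pics/'+n+'0.npy',d)
    c=env.get_calibration(n); print(n,c)
    for l in ['rotor','machine','stand']+(['rotor_grip','rotor_clip','post_top','seat','jar'] if n!='wrist' else []):
        r=env.boxes_of(n,l)
        for x in r[:3]: print(n,l,np.array(x['position'])*[640,480],x['score'])
E
```

```text
pics
{'time': 0.0, 'joint_positions': array([ 1.11150377e+00,  4.94191297e-01,  1.34612688e+00, -2.34198036e-05,
        1.30251038e+00, -9.55005085e-02]), 'dq': array([ 0.00044837, -0.00160339, -0.00187149,  0.00031534,  0.0007981 ,
        0.00038447]), 'joint_torque': array([-2.99546758e-03, -8.78827715e+01, -3.81844282e+01,  7.03432923e-02,
        5.33571281e-02, -7.30488523e-05]), 'position': array([0.22222198, 0.5837494 , 0.21333467]), 'tool_rot': array([-5.68230275e-01, -3.08945387e+00,  1.87666329e-03]), 'wrist_force': array([0.14699655, 0.69937742, 0.01249303]), 'wrist_torque': array([0.00834621, 0.03663283, 0.00416221]), 'grip_width': 0.09121050256074446} 0.0188
scene {'fov_y': 45.4855514096482, 'cx': 330.23160438140184, 'cy': 237.8828347497176, 'k1': -0.13633436196442833, 'camera_from_world': array([[-0.76018861,  0.64969036, -0.00396313,  0.43982559],
       [-0.48306398, -0.56112253,  0.67215378,  0.16174614],
       [ 0.43446803,  0.51287809,  0.74040097, -1.71344797],
       [ 0.        ,  0.        ,  0.        ,  1.        ]])}
scene rotor [286.528 222.192] 0.78
sce
[... 1074 characters left out ...]
otor_grip [388.672 315.312] 0.91
top rotor_grip [464.192 297.408] 0.82
top rotor_clip [461.376 302.688] 0.94
top rotor_clip [471.616 382.896] 0.82
top rotor_clip [385.024 314.592] 0.66
top post_top [185.088 251.616] 0.62
top post_top [390.272 222.   ] 0.36
top seat [184.576 250.704] 0.89
top jar [291.968 299.616] 0.59
wrist {'fov_y': 63.26205974873993, 'cx': 315.68648584337546, 'cy': 238.79461705957124, 'k1': -0.0646690598069335, 'camera_from_world': array([[ 0.35701585,  0.9340977 , -0.00108275, -0.62473652],
       [-0.90593069,  0.34596734, -0.24412332,  0.02675585],
       [-0.22766043,  0.08813679,  0.96974359, -0.39090133],
       [ 0.        ,  0.        ,  0.        ,  1.        ]])}
```

View pics/top0.png

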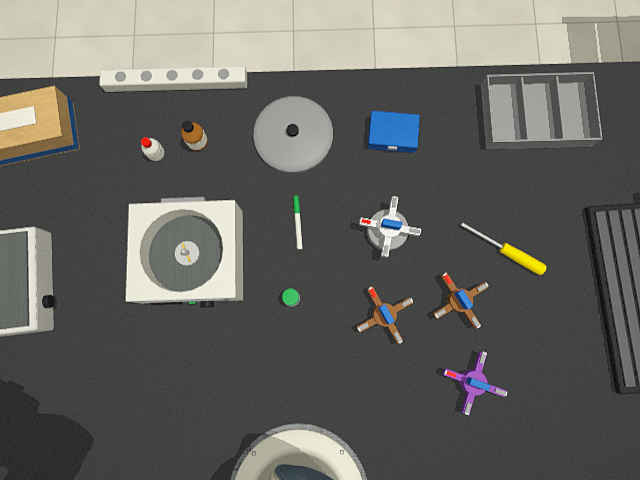

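View pics/scene0.png

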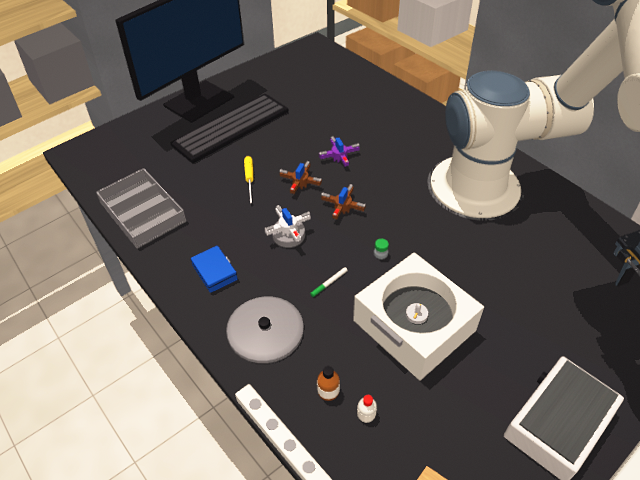

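View pics/wrist0.png

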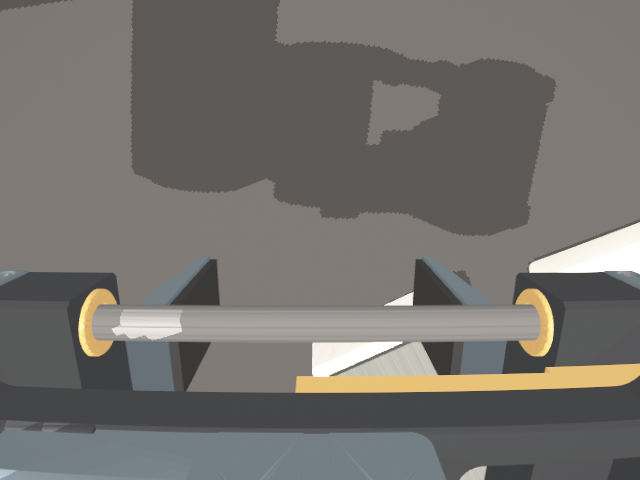

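The top view shows the white rotor on its stand at about (390,226), with its red clip at about (366,222). The spinner bowl is centred at about (186,252). The look-alikes (brown, purple) are at (385,315), (462,300) and (476,382). Now I'll measure.

```bash
python3 - <<'E'
from h import *
ct=env.get_calibration('top'); cs=env.get_calibration('scene')
def tri(a,b):
    o1,d1=ray(ct,*a);o2,d2=ray(cs,*b)
    A=np.array([d1,-d2]).T; t=np.linalg.lstsq(A,o2-o1,rcond=None)[0]
    p,q=o1+t[0]*d1,o2+t[1]*d2; return (p+q)/2,np.linalg.norm(p-q)
D=np.load('pics/top0.npy')
for n,u,v in [('grip',392,224),('clip',366,222),('bowl floor',165,252),('rim',135,230),('flange',178,255),('stand disc',372,240),('jar',291,297)]:
    print(n,D[v,u],atdepth(ct,u,v,D[v,u]))
im=cv2.imread('pics/top0.png')
a=cv2.resize(im[185:270,345:435],None,fx=6,fy=6,interpolation=cv2.INTER_CUBIC)
b=cv2.resize(im[215:290,145:230],None,fx=7,fy=7,interpolation=cv2.INTER_CUBIC)
cv2.imwrite('pics/za.png',a);cv2.imwrite('pics/zb.png',b)
# centroids of blue bar & red clip in top & scene
for n,im,box in [('top',im,(185,270,345,435)),('scene',cv2.imread('pics/scene0.png'),(200,250,260,315))]:
    h=cv2.cvtColor(im,cv2.COLOR_BGR2HSV); y0,y1,x0,x1=box; s=h[y0:y1,x0:x1]
    for nm,m in [('blue',(s[...,0]>100)&(s[...,0]<125)&(s[...,1]>120)),('red',((s[...,0]<8)|(s[...,0]>172))&(s[...,1]>150))]:
        y,x=np.nonzero(m); print(n,nm,len(x),x.mean()+x0,y.mean()+y0,x.min()+x0,x.max()+x0,y.min()+y0,y.max()+y0)
c=cv2.imread('pics/scene0.png')
cv2.imwrite('pics/zc.png',np.hstack([cv2.resize(c[190:260,250:330],(640,560),interpolation=cv2.INTER_CUBIC)]))
E
```

```text
grip 1.0134226 [ 0.54932775 -0.20488222  0.0912478 ]
clip 1.0506591 [ 0.56214127 -0.15513163  0.056583  ]
bowl floor 1.0635736 [0.50848738 0.27761848 0.04155065]
rim 1.0130072 [0.54589616 0.32233572 0.1003834 ]
flange 1.0444318 [0.4987463  0.24425288 0.05867026]
stand disc 1.0741923 [ 0.52837405 -0.16960267  0.02639827]
jar 1.0379734 [0.40692968 0.00677106 0.04465984]
top blue 163 391.0674846625767 223.8282208588957 381 401 219 229
top red 25 365.68 221.0 362 370 219 223
scene blue 112 286.70535714285717 215.78571428571428 282 291 208 224
scene red 15 295.4 232.86666666666667 294 297 231 235
```

View pics/za.png

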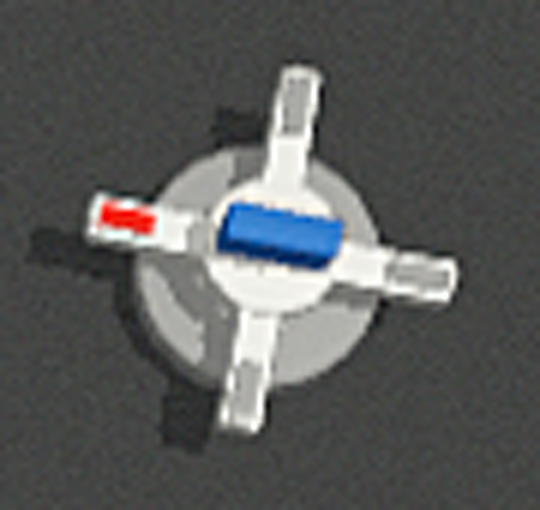

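View pics/zb.png

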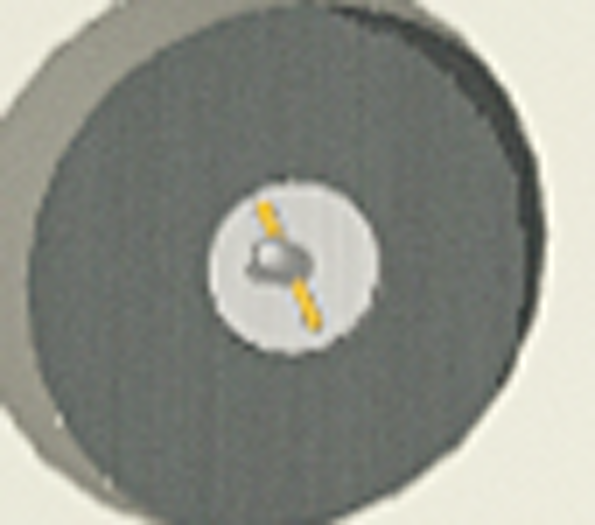

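View pics/zc.png

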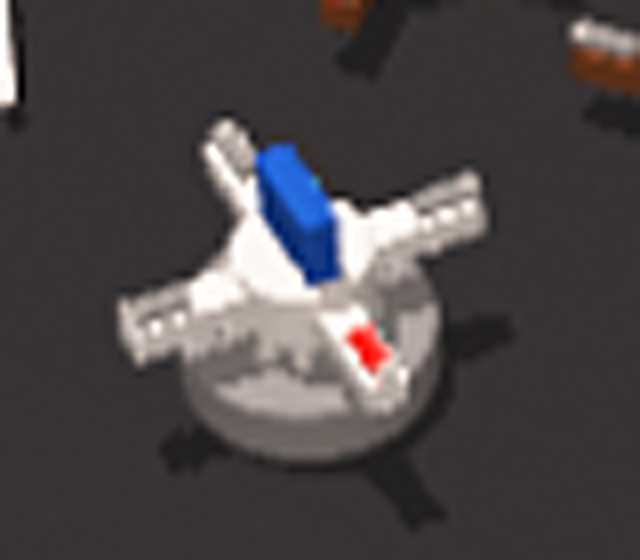

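```bash
python3 - <<'E'
from h import *
ct=env.get_calibration('top'); cs=env.get_calibration('scene')
f=lambda u,v:(345+(u+.5)/6-.5,185+(v+.5)/6-.5)
P=[atz(ct,*f(*q),.059) for q in [(127,217),(295,103),(418,274),(245,381)]]
for p in P: print(p)
c=np.mean(P,0);print('rotor centre',c)
a=P[0]-P[2]; b=P[1]-P[3]; print(np.linalg.norm(a)/2,np.linalg.norm(b)/2,np.arctan2(a[1],a[0]),np.arctan2(b[1],b[0])+np.pi/2,np.arctan2(b[1],b[0])-np.pi/2)
print('bar top ctr',atz(ct,*f(282,230),.089))
g=lambda u,v:(145+(u+.5)/7-.5,215+(v+.5)/7-.5)
p1=atz(ct,*g(263,205),.063);p2=atz(ct,*g(316,330),.063)
print('pin',p1,p2,(p1+p2)/2,np.linalg.norm(p1-p2),np.arctan2(*(p1-p2)[[1,0]]))
print('flange',atz(ct,*g(294,266),.058),atz(ct,*g(294,352),.058))
print('posttop',atz(ct,*g(272,252),.086))
print(proj(cs,(atz(ct,*g(294,266),.058)+[0,0,.028])))
E
```

```text
[ 0.56434294 -0.1544681   0.059     ]
[ 0.60456908 -0.21560765  0.059     ]
[ 0.54166199 -0.25590426  0.059     ]
[ 0.50474986 -0.19357726  0.059     ]
rotor centre [ 0.55383097 -0.20488932  0.059     ]
0.051970471507138176 0.051110698102206004 1.3508164701337921 1.3535756355054103 -1.7880170180843828
bar top ctr [ 0.55209574 -0.20446604  0.089     ]
pin [0.52172584 0.23491534 0.063     ] [0.48332914 0.21781026 0.063     ] [0.50252749 0.2263628  0.063     ] 0.0420343922255038 0.4190912600591887
flange [0.50369058 0.22636088 0.058     ] [0.47747748 0.22563069 0.058     ]
posttop [0.50352381 0.22528545 0.086     ]
[418.46019602 303.20623675]
```

```bash
cat >> h.py <<'E'
from scipy.spatial.transform import Rotation as Rn
def goal(x,y,z,yaw):
    """tool down, tool y axis at world yaw (mod pi chosen nearest)"""
    s=env.get_state(); R0=Rn.from_rotvec(s['tool_rot'])
    best=None
    for k in (0,np.pi):
        a=yaw+k; yv=np.array([np.cos(a),np.sin(a),0]); zv=np.array([0,0,-1.]); xv=np.cross(yv,zv)
        R=Rn.from_matrix(np.array([xv,yv,zv]).T); r=(R0.inv()*R).as_rotvec()
        print(' opt',k,'turn',r.round(4))
        if best is None or np.linalg.norm(r)<np.linalg.norm(best): best=r
    t=R0.inv().apply(np.array([x,y,z])-s['position'])*1000
    print('shift mm',t.round(1),'rot',best.round(4),'rows>=',np.linalg.norm(t)/50,np.linalg.norm(best)/.1499)
def st():
    s=env.get_state(); m=Rn.from_rotvec(s['tool_rot']).as_matrix()
    print('t',s['time'],'pos',s['position'].round(4),'xaxis',m[:,0].round(3),'y',m[:,1].round(3),'yawy',np.arctan2(m[1,1],m[0,1]).round(4),'tilt',m[:,2].round(4),'q',s['joint_positions'].round(3),'F',s['wrist_force'].round(2),'T',s['wrist_torque'].round(3),'w',round(s['grip_width'],4))
E
python3 - <<'E'
from h import *
st()
c=env.get_calibration('wrist');T=np.linalg.inv(c['camera_from_world']);s=env.get_state();R0=Rn.from_rotvec(s['tool_rot'])
print('cam in tool',R0.inv().apply(T[:3,3]-s['position']),R0.inv().apply(-T[:3,2]))
goal(.553,-.205,.25,1.352+np.pi/2)
goal(.503,.226,.25,1.352+np.pi/2)
E
```

```text
t 1.1 pos [0.2224 0.5841 0.2139] xaxis [-0.935  0.356  0.   ] y [ 0.356  0.935 -0.   ] yawy 1.2071 tilt [-0.  0. -1.] q [ 1.112  0.494  1.346  0.     1.302 -0.096] F [0.18 0.15 0.16] T [ 0.    -0.015  0.036] w 0.0909
cam in tool [ 0.06864862  0.00025225 -0.17100643] [-0.24413976 -0.001382    0.96973907]
 opt 0 turn [ 0.     -0.     -1.7157]
 opt 3.141592653589793 turn [-0.     -0.      1.4259]
shift mm [-589.7 -619.8  -36.1] rot [-0.     -0.      1.4259] rows>= 17.126772408775626 9.51208888753073
 opt 0 turn [ 0.     -0.     -1.7157]
 opt 3.141592653589793 turn [-0.     -0.      1.4259]
shift mm [-389.7 -234.8  -36.1] rot [-0.     -0.      1.4259] rows>= 9.128067862452308 9.51208888753073
```

```bash
python3 - <<'E'
from h import *
goal(.496,.207,.25,-.366)
E
```

```text
opt 0 turn [-0.     -0.      1.5731]
 opt 3.141592653589793 turn [ 0.     -0.     -1.5685]
shift mm [-389.9 -255.1  -36.1] rot [ 0.     -0.     -1.5685] rows>= 9.346506267769087 10.46382159001341
```

Request:
jog_arm(plan=[{"tx":-35,"ty":-22,"tz":-15,"rz":0.14},{"tx":-80,"ty":-52,"tz":-36,"rz":0.28},{"tx":-125,"ty":-82,"tz":-36,"rz":0.42},{"tx":-165,"ty":-108,"tz":-36,"rz":0.57},{"tx":-205,"ty":-134,"tz":-36,"rz":0.71},{"tx":-245,"ty":-160,"tz":-36,"rz":0.85},{"tx":-280,"ty":-183,"tz":-36,"rz":0.99},{"tx":-310,"ty":-203,"tz":-36,"rz":1.13}])

```text
invalid input at $.plan[0]: expected keys rx, ry, rz, tx, ty, tz, gripper
```

```bash
python3 - <<'E'
from h import *
st(); goal(.496,.207,.25,-.366)
E
```

```text
t 1.1 pos [0.2224 0.5841 0.2139] xaxis [-0.935  0.356  0.   ] y [ 0.356  0.935 -0.   ] yawy 1.2071 tilt [-0.  0. -1.] q [ 1.112  0.494  1.346  0.     1.302 -0.096] F [0.18 0.15 0.16] T [ 0.    -0.015  0.036] w 0.0909
 opt 0 turn [-0.     -0.      1.5731]
 opt 3.141592653589793 turn [ 0.     -0.     -1.5685]
shift mm [-389.9 -255.1  -36.1] rot [ 0.     -0.     -1.5685] rows>= 9.346506267769087 10.46382159001341
```

Request:
jog_arm(plan=[{"rx":0,"ry":0,"rz":0.14,"tx":-35,"ty":-22,"tz":-15,"gripper":0},{"rx":0,"ry":0,"rz":0.28,"tx":-80,"ty":-52,"tz":-36,"gripper":0},{"rx":0,"ry":0,"rz":0.42,"tx":-120,"ty":-78,"tz":-36,"gripper":0},{"rx":0,"ry":0,"rz":0.56,"tx":-160,"ty":-105,"tz":-36,"gripper":0},{"rx":0,"ry":0,"rz":0.71,"tx":-200,"ty":-131,"tz":-36,"gripper":0},{"rx":0,"ry":0,"rz":0.85,"tx":-240,"ty":-157,"tz":-36,"gripper":0},{"rx":0,"ry":0,"rz":0.99,"tx":-280,"ty":-183,"tz":-36,"gripper":0},{"rx":0,"ry":0,"rz":1.13,"tx":-315,"ty":-206,"tz":-36,"gripper":0}])

```text
time: 1.9
position: [0.4446, 0.2775, 0.2501]
tool_rot: [2.141, 2.298, 0.001]
wrist_force: [-0.3, 0.6, -0.4]
grip_width: 0.0909
```

```bash
python3 - <<'E'
from h import *
st(); goal(.496,.207,.25,-.366)
E
```

```text
t 1.9 pos [0.4446 0.2775 0.2501] xaxis [-0.071  0.998  0.   ] y [0.998 0.071 0.001] yawy 0.0707 tilt [ 5.e-04  1.e-04 -1.e+00] q [ 0.444  0.315  1.541 -0.     1.285  0.373] F [-0.32  0.63 -0.43] T [-0.059 -0.033 -0.043] w 0.0909
 opt 0 turn [ 5.000e-04 -2.000e-04  4.367e-01]
 opt 3.141592653589793 turn [ 2.0000e-04  7.0000e-04 -2.7049e+00]
shift mm [-73.9  46.3   0.1] rot [ 5.000e-04 -2.000e-04  4.367e-01] rows>= 1.7446021358332846 2.913300242205346
```

Request:
jog_arm(plan=[{"rx":0,"ry":0,"rz":0.14,"tx":-25,"ty":15,"tz":0,"gripper":0},{"rx":0,"ry":0,"rz":0.28,"tx":-50,"ty":31,"tz":0,"gripper":0},{"rx":0,"ry":0,"rz":0.42,"tx":-74,"ty":46,"tz":0,"gripper":0},{"rx":0,"ry":0,"rz":0.437,"tx":-74,"ty":46,"tz":0,"gripper":0},{"rx":0,"ry":0,"rz":0.437,"tx":-74,"ty":46,"tz":0,"gripper":0}])

```text
time: 2.4
position: [0.4951, 0.2089, 0.2499]
tool_rot: [-2.584, -1.787, 0.0]
wrist_force: [-0.4, 0.3, -0.3]
grip_width: 0.0913
```

```bash
python3 - <<'E'
from h import *
st(); 
c=env.get_calibration('wrist')
im,d=env.snapshot('wrist'); save('w1',im); np.save('pics/w1.npy',d)
import pickle; pickle.dump(c,open('pics/w1.pkl','wb'))
print(proj(c,np.array([.503,.226,.058])),proj(c,np.array([.503,.226,.086])))
E
```

```text
t 2.4 pos [0.4951 0.2089 0.2499] xaxis [ 0.353  0.936 -0.   ] y [ 0.936 -0.353 -0.   ] yawy -0.3605 tilt [-2.e-04  1.e-04 -1.e+00] q [0.288 0.335 1.511 0.    1.296 0.649] F [-0.45  0.29 -0.3 ] T [-0.125  0.074 -0.007] w 0.0913
[317.47701786 195.42256892] [317.60601103 199.86134223]
```

View pics/w1.png

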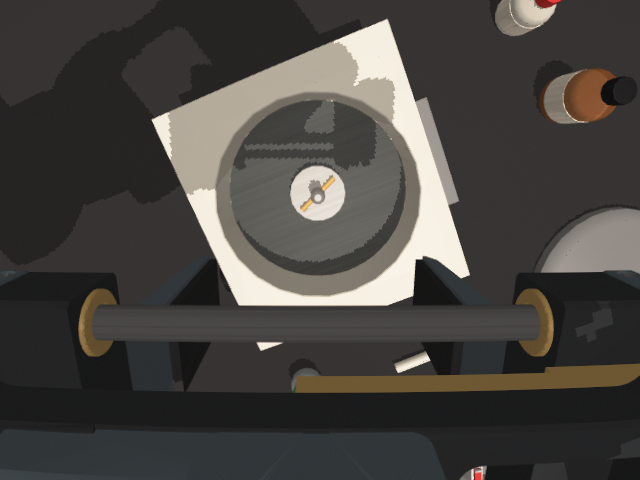

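The wrist picture shows the flange at about (318,193) and the post tip at about (318,197). The pin lies diagonally between about (302,210) and (334,178). Next I'll refine these.

```bash
python3 - <<'E'
from h import *
import pickle
c=pickle.load(open('pics/w1.pkl','rb')); im=cv2.imread('pics/w1.png'); x0,y0=275,150
z=im[y0:y0+90,x0:x0+90]; cv2.imwrite('pics/w1z.png',cv2.resize(z,None,fx=7,fy=7,interpolation=cv2.INTER_CUBIC))
h=cv2.cvtColor(z,cv2.COLOR_BGR2HSV)
m=((h[...,0]>10)&(h[...,0]<30)&(h[...,1]>90)&(h[...,2]>110)).astype(np.uint8)
y,x=np.nonzero(m); print(len(x))
W=np.array([atz(c,a+x0,b+y0,.063)[:2] for a,b in zip(x,y)])
md=W.mean(0); u,s,v=np.linalg.svd(W-md); print('pin',md,np.arctan2(v[0,1],v[0,0]),(W-md)@v[0] .min() if 0 else ((W-md)@v[0]).min(),((W-md)@v[0]).max())
D=np.load('pics/w1.npy')[y0:y0+90,x0:x0+90]
# world heights
ys,xs=np.mgrid[0:90,0:90]
P=np.array([[atdepth(c,a+x0,b+y0,D[b,a]) for a in range(90)] for b in range(90)])
Z=P[...,2]; print(np.percentile(Z,[1,10,50,90,99]))
fm=(Z>.0535)&(Z<.075); fl=P[fm]
co,_=cv2.findContours(fm.astype(np.uint8),cv2.RETR_EXTERNAL,cv2.CHAIN_APPROX_NONE)
k=max(co,key=len)[:,0,:]; kw=np.array([atz(c,a+x0,b+y0,.058)[:2] for a,b in k]).astype(np.float32)
print('circle',cv2.fitEllipse(kw), cv2.minEnclosingCircle(kw))
pt=P[Z>.08]; print('post top',len(pt),pt.mean(0) if len(pt) else 0,Z.max())
# bowl rim
Df=np.load('pics/w1.npy')
E
```

```text
150
pin [0.50394756 0.2283457 ] -2.7146650556709124 -0.019969060050911893 0.021182121386025602
[0.04477606 0.04565056 0.04690808 0.05884477 0.08524963]
circle ((0.503591775894165, 0.22859668731689453), (0.05051174387335777, 0.05094617232680321), 160.14382934570312) ((0.5036461353302002, 0.22861775755882263), 0.025964494794607162)
post top 190 [0.50642019 0.23643141 0.14235058] 0.4208774929795391
```

View pics/w1z.png

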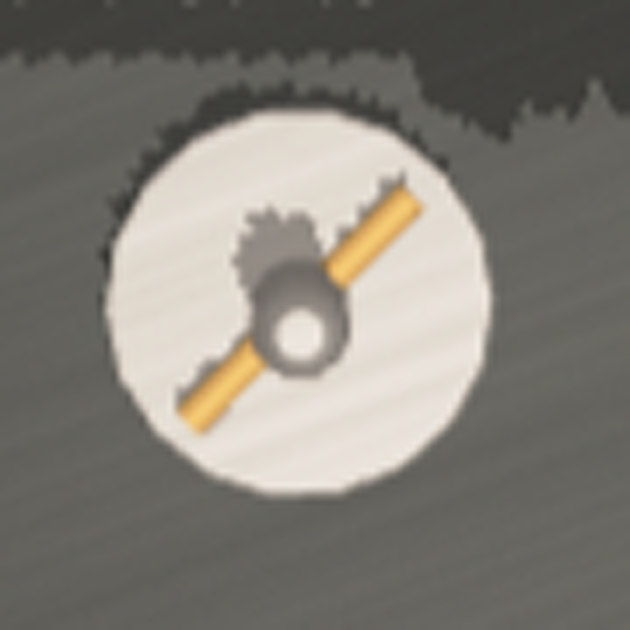

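```bash
cat >> h.py <<'E'
def meas_seat(name):
    import pickle
    st(); c=env.get_calibration('wrist'); s0=env.get_state()
    rgb,D=env.snapshot('wrist'); save(name,rgb); im=rgb[...,::-1].copy(); np.save('pics/'+name+'.npy',D); pickle.dump(c,open('pics/'+name+'.pkl','wb'))
    u,v=proj(c,np.array([.5036,.2285,.06])); x0,y0=int(u)-45,int(v)-45
    z=im[y0:y0+90,x0:x0+90]; h=cv2.cvtColor(z,cv2.COLOR_BGR2HSV)
    m=((h[...,0]>10)&(h[...,0]<30)&(h[...,1]>90)&(h[...,2]>110))
    y,x=np.nonzero(m); W=np.array([atz(c,a+x0,b+y0,.063)[:2] for a,b in zip(x,y)])
    md=W.mean(0); _,_,vv=np.linalg.svd(W-md); print('pin',len(x),md,np.arctan2(vv[0,1],vv[0,0])%np.pi)
    P=np.array([[atdepth(c,a+x0,b+y0,D[y0+b,x0+a]) for a in range(90)] for b in range(90)]); Z=P[...,2]
    fm=((Z>.0525)&(Z<.075)).astype(np.uint8)
    co,_=cv2.findContours(fm,cv2.RETR_EXTERNAL,cv2.CHAIN_APPROX_NONE)
    k=max(co,key=len)[:,0,:]; kw=np.array([atz(c,a+x0,b+y0,.058)[:2] for a,b in k]).astype(np.float32)
    e=cv2.fitEllipse(kw); print('circle',e)
    R=Rn.from_rotvec(s0['tool_rot']); print('in tool mm',R.inv().apply(np.array([*e[0],.058])-s0['position'])*1000)
E
python3 - <<'E'
from h import *
meas_seat('w2')
E
```

```text
t 2.45 pos [0.4948 0.2094 0.2499] xaxis [0.351 0.936 0.   ] y [ 0.936 -0.351 -0.   ] yawy -0.3586 tilt [-3.e-04  1.e-04 -1.e+00] q [0.289 0.335 1.511 0.    1.296 0.648] F [-0.17  0.1  -0.43] T [-0.089  0.105 -0.024] w 0.0913
pin 155 [0.50413275 0.22845622] 0.42797168268474906
circle ((0.5036187767982483, 0.2285449057817459), (0.05050858110189438, 0.05086416006088257), 162.78472900390625)
in tool mm [ 20.98678582   1.64032026 191.89000517]
```

```bash
python3 - <<'E'
from h import *
goal(.547,-.225,.25,-.219)
E
```

```text
opt 0 turn [-2.000e-04 -1.000e-04 -1.389e-01]
 opt 3.141592653589793 turn [-1.0000e-04  3.0000e-04  3.0027e+00]
shift mm [-3.888e+02  2.014e+02 -2.000e-01] rot [-2.000e-04 -1.000e-04 -1.389e-01] rows>= 8.757844227880552 0.9263818388487507
```

Request:
jog_arm(plan=[{"rx":0,"ry":0,"rz":-0.02,"tx":-35,"ty":18,"tz":0,"gripper":0},{"rx":0,"ry":0,"rz":-0.04,"tx":-79,"ty":41,"tz":0,"gripper":0},{"rx":0,"ry":0,"rz":-0.06,"tx":-123,"ty":64,"tz":0,"gripper":0},{"rx":0,"ry":0,"rz":-0.08,"tx":-167,"ty":87,"tz":0,"gripper":0},{"rx":0,"ry":0,"rz":-0.1,"tx":-211,"ty":109,"tz":0,"gripper":0},{"rx":0,"ry":0,"rz":-0.12,"tx":-255,"ty":132,"tz":0,"gripper":0},{"rx":0,"ry":0,"rz":-0.139,"tx":-299,"ty":155,"tz":0,"gripper":0},{"rx":0,"ry":0,"rz":-0.139,"tx":-343,"ty":178,"tz":0,"gripper":0}])

```text
time: 3.3
position: [0.5408, -0.1755, 0.2501]
tool_rot: [2.449, 1.967, 0.0]
wrist_force: [2.1, 0.4, 0.1]
grip_width: 0.0907
```

```bash
python3 - <<'E'
from h import *
st();goal(.547,-.225,.25,-.219)
E
```

```text
t 3.3 pos [ 0.5408 -0.1755  0.2501] xaxis [0.216 0.976 0.   ] y [ 0.976 -0.216  0.   ] yawy -0.2175 tilt [ 3.e-04  1.e-04 -1.e+00] q [-0.419  0.38   1.437  0.     1.324 -0.201] F [2.08 0.45 0.14] T [-0.045  0.001 -0.021] w 0.0907
 opt 0 turn [ 0.0002 -0.0001  0.0015]
 opt 3.141592653589793 turn [ 2.0000e-04  4.0000e-04 -3.1401e+00]
shift mm [-47.   16.7   0.1] rot [ 0.0002 -0.0001  0.0015] rows>= 0.9983771146698213 0.010339264354823156
```

Request:
jog_arm(plan=[{"rx":0,"ry":0,"rz":0,"tx":-30,"ty":13,"tz":0,"gripper":0},{"rx":0,"ry":0,"rz":0,"tx":-46,"ty":20,"tz":0,"gripper":0},{"rx":0,"ry":0,"rz":0,"tx":-46,"ty":20,"tz":0,"gripper":0},{"rx":0,"ry":0,"rz":0,"tx":-46,"ty":20,"tz":0,"gripper":0}])

```text
time: 3.7
position: [0.5501, -0.2223, 0.2498]
tool_rot: [-2.451, -1.964, -0.0]
wrist_force: [0.6, 0.5, -0.2]
grip_width: 0.0914
```

```bash
cat >> h.py <<'E'
def shot(name):
    import pickle
    c=env.get_calibration('wrist'); s=env.get_state(); rgb,D=env.snapshot('wrist'); save(name,rgb); np.save('pics/'+name+'.npy',D); pickle.dump((c,s),open('pics/'+name+'.pkl','wb')); return c,s,rgb,D
E
python3 - <<'E'
from h import *
st(); c,s,im,D=shot('w3')
for p in ([.5535,-.2048,.089],[.5535,-.2048,.059]): print(proj(c,np.array(p)))
E
```

```text
t 3.7 pos [ 0.5501 -0.2223  0.2498] xaxis [0.218 0.976 0.001] y [ 0.976 -0.218 -0.001] yawy -0.2198 tilt [-5.e-04  8.e-04 -1.e+00] q [-0.485  0.417  1.376  0.     1.349 -0.265] F [ 0.56  0.47 -0.23] T [-0.087  0.076  0.012] w 0.0914
[315.53215671 201.64031984]
[315.57661552 196.74971774]
```

View pics/w3.png

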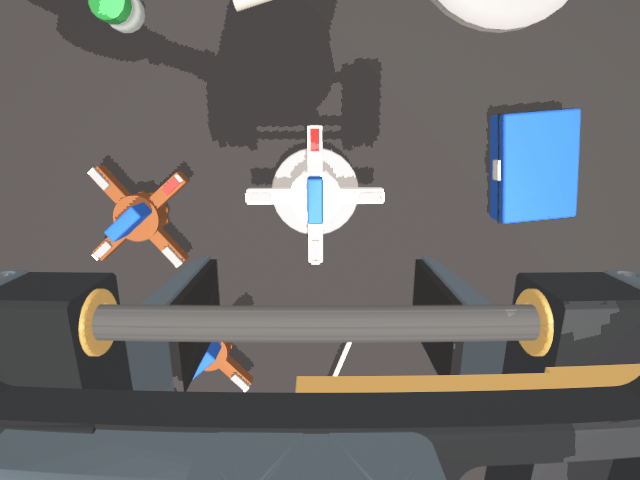

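The wrist picture shows the rotor centred at about (315,197), with its bar already lined up with the jaws. The stand disc is around it, and the look-alikes are to the left.

```bash
python3 - <<'E'
from h import *
import pickle
c,s=pickle.load(open('pics/w3.pkl','rb')); im=cv2.imread('pics/w3.png'); D=np.load('pics/w3.npy')
x0,y0,x1,y1=235,115,395,275
z=im[y0:y1,x0:x1]
cv2.imwrite('pics/w3z.png',cv2.resize(z,None,fx=3.7,fy=3.7,interpolation=cv2.INTER_CUBIC))
h=cv2.cvtColor(z,cv2.COLOR_BGR2HSV)
P=np.array([[atdepth(c,a,b,D[b,a]) for a in range(x0,x1)] for b in range(y0,y1)]); Z=P[...,2]
top=(Z>.082)&(Z<.1); print('bar top',top.sum(),Z[top].mean(),P[top].mean(0))
yy,xx=np.nonzero(top); W=np.array([atz(c,a+x0,b+y0,.089)[:2] for a,b in zip(xx,yy)]); md=W.mean(0)
r=cv2.minAreaRect((W*1000).astype(np.float32)); print(md,r)
_,_,v=np.linalg.svd(W-md); print('bar yaw',np.arctan2(v[0,1],v[0,0]))
arm=(Z>.045)&(Z<.066); yy,xx=np.nonzero(arm); W=np.array([atz(c,a+x0,b+y0,.056)[:2] for a,b in zip(xx,yy)])
print('arms+hub',len(W),np.median(Z[arm]),W.mean(0),W.min(0),W.max(0))
red=((h[...,0]<8)|(h[...,0]>172))&(h[...,1]>150); yy,xx=np.nonzero(red); W2=np.array([atz(c,a+x0,b+y0,.059)[:2] for a,b in zip(xx,yy)]); print('red',W2.mean(0))
R=Rn.from_rotvec(s['tool_rot'])
for n,p in [('bar',[*md,.089]),('arms',[*W.mean(0),.056]),('red',[*W2.mean(0),.059])]: print(n,(R.inv().apply(np.array(p)-s['position'])*1000).round(1))
dsk=(Z>.02)&(Z<.032); yy,xx=np.nonzero(dsk); W=np.array([atz(c,a+x0,b+y0,.025)[:2] for a,b in zip(xx,yy)]).astype(np.float32); print('stand', cv2.minEnclosingCircle(W),np.median(Z[dsk]))
E
```

```text
bar top 733 0.08904029730776263 [ 0.55285106 -0.20362486  0.0890403 ]
[ 0.55284798 -0.20363508] ((552.8726806640625, -203.4789581298828), (39.74512481689453, 13.03532886505127), 77.34359741210938)
bar yaw -1.7913786356853625
arms+hub 4004 0.058293547209825436 [ 0.55282505 -0.20259433] [ 0.48744001 -0.26965175] [ 0.61714637 -0.14038278]
red [ 0.56482097 -0.15051355]
bar [ 18.7  -1.3 160.8]
arms [ 19.7  -1.6 193.8]
red [ 73.1  -1.2 190.8]
stand ((0.5526771545410156, -0.20389632880687714), 0.04475582391023636) 0.025139952600887888
```

View pics/w3z.png

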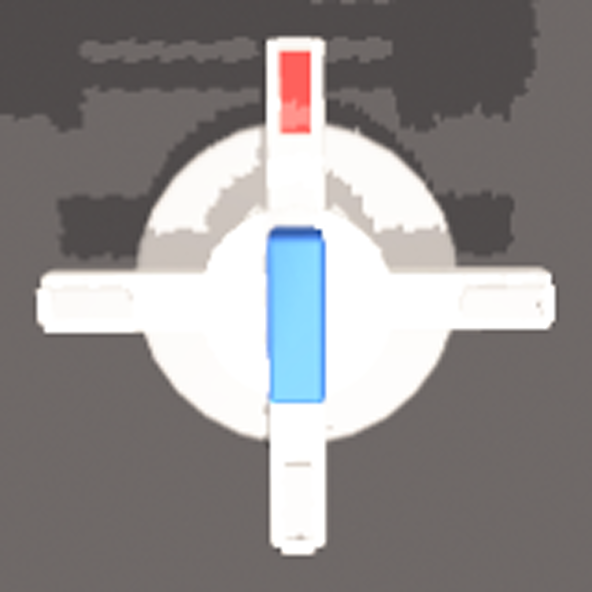

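Request:
jog_arm(plan=[{"rx":0,"ry":0,"rz":0,"tx":10,"ty":-0.8,"tz":20,"gripper":0},{"rx":0,"ry":0,"rz":0,"tx":18,"ty":-1.3,"tz":60,"gripper":0},{"rx":0,"ry":0,"rz":0,"tx":18,"ty":-1.3,"tz":100,"gripper":0},{"rx":0,"ry":0,"rz":0,"tx":18,"ty":-1.3,"tz":125,"gripper":0},{"rx":0,"ry":0,"rz":0,"tx":18,"ty":-1.3,"tz":140,"gripper":0},{"rx":0,"ry":0,"rz":0,"tx":18,"ty":-1.3,"tz":140,"gripper":0},{"rx":0,"ry":0,"rz":0,"tx":18,"ty":-1.3,"tz":140,"gripper":0}])

```text
time: 4.45
position: [0.5531, -0.2049, 0.1106]
tool_rot: [2.451, 1.965, 0.0]
wrist_force: [0.7, 0.6, 0.8]
grip_width: 0.0914
```

```bash
python3 - <<'E'
from h import *
st();goal(.5528,-.2037,.064,-.2206)
E
```

```text
t 4.45 pos [ 0.5531 -0.2049  0.1106] xaxis [0.218 0.976 0.   ] y [ 0.976 -0.218  0.   ] yawy -0.2196 tilt [ 2.e-04 -0.e+00 -1.e+00] q [-0.456  0.561  1.549  0.     1.031 -0.236] F [0.7  0.58 0.75] T [-0.108  0.035 -0.003] w 0.0914
 opt 0 turn [ 0.0002 -0.      0.001 ]
 opt 3.141592653589793 turn [ 0.0000e+00  3.0000e-04 -3.1406e+00]
shift mm [ 1.1 -0.6 46.6] rot [ 0.0002 -0.      0.001 ] rows>= 0.9321230147895804 0.007020563129563981
```

Request:
jog_arm(plan=[{"rx":0,"ry":0,"rz":0.001,"tx":1,"ty":-0.6,"tz":20,"gripper":0},{"rx":0,"ry":0,"rz":0.001,"tx":1,"ty":-0.6,"tz":38,"gripper":0},{"rx":0,"ry":0,"rz":0.001,"tx":1,"ty":-0.6,"tz":46.5,"gripper":0},{"rx":0,"ry":0,"rz":0.001,"tx":1,"ty":-0.6,"tz":46.5,"gripper":0},{"rx":0,"ry":0,"rz":0.001,"tx":1,"ty":-0.6,"tz":46.5,"gripper":0}])

```text
time: 4.95
position: [0.5531, -0.2049, 0.0645]
tool_rot: [2.453, 1.961, 0.001]
wrist_force: [0.5, -0.5, 0.7]
grip_width: 0.091
```

```bash
python3 - <<'E'
from h import *
st();goal(.5528,-.2037,.064,-.2206)
E
```

```text
t 4.95 pos [ 0.5531 -0.2049  0.0645] xaxis [ 0.22   0.976 -0.   ] y [ 0.976 -0.22   0.001] yawy -0.2218 tilt [ 1.e-03 -5.e-04 -1.e+00] q [-0.456  0.623  1.587  0.     0.93  -0.234] F [ 0.48 -0.48  0.69] T [-0.158  0.101  0.013] w 0.091
 opt 0 turn [ 0.0011  0.0003 -0.0012]
 opt 3.141592653589793 turn [ 4.0000e-04 -1.8000e-03  3.1404e+00]
shift mm [ 1.1 -0.5  0.5] rot [ 0.0011  0.0003 -0.0012] rows>= 0.025463800144657402 0.011047203669514023
```

Request:
jog_arm(plan=[{"rx":0,"ry":0,"rz":0,"tx":0,"ty":0,"tz":0,"gripper":120},{"rx":0,"ry":0,"rz":0,"tx":0,"ty":0,"tz":0,"gripper":255},{"rx":0,"ry":0,"rz":0,"tx":0,"ty":0,"tz":0,"gripper":255},{"rx":0,"ry":0,"rz":0,"tx":0,"ty":0,"tz":0,"gripper":255},{"rx":0,"ry":0,"rz":0,"tx":0,"ty":0,"tz":0,"gripper":255},{"rx":0,"ry":0,"rz":0,"tx":0,"ty":0,"tz":0,"gripper":255}], grip_force=25)

```text
time: 5.55
position: [0.5525, -0.2048, 0.0634]
tool_rot: [2.454, 1.962, -0.0]
wrist_force: [0.9, 0.1, 0.5]
grip_width: 0.0461
```

```bash
python3 - <<'E'
from h import *
st();s=env.get_state()
for i in range(3): print(env.get_state()['position'])
E
```

```text
t 5.55 pos [ 0.5525 -0.2048  0.0634] xaxis [ 0.22   0.975 -0.   ] y [ 0.975 -0.22  -0.   ] yawy -0.222 tilt [-0. -0. -1.] q [-0.456  0.625  1.588 -0.     0.929 -0.234] F [0.92 0.05 0.52] T [-0.098  0.102  0.052] w 0.0461
[ 0.55251822 -0.20478656  0.06344461]
[ 0.55251822 -0.20478656  0.06344461]
[ 0.55251822 -0.20478656  0.06344461]
```

Request:
jog_arm(plan=[{"rx":0,"ry":0,"rz":0,"tx":0,"ty":0,"tz":0,"gripper":255},{"rx":0,"ry":0,"rz":0,"tx":0,"ty":0,"tz":0,"gripper":255},{"rx":0,"ry":0,"rz":0,"tx":0,"ty":0,"tz":0,"gripper":255},{"rx":0,"ry":0,"rz":0,"tx":0,"ty":0,"tz":0,"gripper":255},{"rx":0,"ry":0,"rz":0,"tx":0,"ty":0,"tz":0,"gripper":255},{"rx":0,"ry":0,"rz":0,"tx":0,"ty":0,"tz":0,"gripper":255}])

```text
time: 6.15
position: [0.5525, -0.2048, 0.0634]
tool_rot: [-2.454, -1.962, -0.0]
wrist_force: [0.4, -0.3, -1.7]
grip_width: 0.014
```

```bash
python3 - <<'E'
from h import *
st()
E
```

```text
t 6.15 pos [ 0.5525 -0.2048  0.0634] xaxis [0.22  0.975 0.   ] y [ 0.975 -0.22  -0.   ] yawy -0.222 tilt [-0.  0. -1.] q [-0.456  0.625  1.588  0.     0.929 -0.234] F [ 0.42 -0.26 -1.72] T [-0.141 -0.073  0.001] w 0.014
```

Request:
jog_arm(plan=[{"rx":0,"ry":0,"rz":0,"tx":0,"ty":0,"tz":-5,"gripper":255},{"rx":0,"ry":0,"rz":0,"tx":0,"ty":0,"tz":-15,"gripper":255},{"rx":0,"ry":0,"rz":0,"tx":0,"ty":0,"tz":-35,"gripper":255},{"rx":0,"ry":0,"rz":0,"tx":0,"ty":0,"tz":-60,"gripper":255},{"rx":0,"ry":0,"rz":0,"tx":0,"ty":0,"tz":-90,"gripper":255},{"rx":0,"ry":0,"rz":0,"tx":0,"ty":0,"tz":-115,"gripper":255},{"rx":0,"ry":0,"rz":0,"tx":0,"ty":0,"tz":-130,"gripper":255},{"rx":0,"ry":0,"rz":0,"tx":0,"ty":0,"tz":-130,"gripper":255}])

```text
time: 6.95
position: [0.5535, -0.2052, 0.1962]
tool_rot: [2.451, 1.959, 0.003]
wrist_force: [-0.5, -0.3, -4.8]
grip_width: 0.0138
```

```bash
python3 - <<'E'
from h import *
st()
c,s,im,D=shot('w4')
goal(.5037,.2285,.193,-.361)
E
```

```text
t 6.95 pos [ 0.5535 -0.2052  0.1962] xaxis [ 0.22   0.975 -0.001] y [ 0.975 -0.22   0.004] yawy -0.2219 tilt [ 0.0037 -0.0018 -1.    ] q [-0.456  0.46   1.46  -0.     1.217 -0.234] F [-0.48 -0.29 -4.77] T [-0.121  0.048 -0.025] w 0.0138
 opt 0 turn [0.0019 0.0004 0.1391]
 opt 3.141592653589793 turn [-6.0000e-04  2.9000e-03 -3.0025e+00]
shift mm [ 412.  -143.3    1. ] rot [0.0019 0.0004 0.1391] rows>= 8.723676121964358 0.9278164031118998
```

View pics/w4.png

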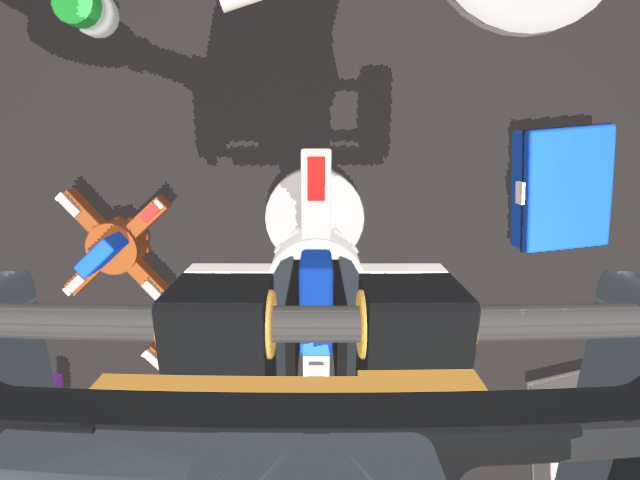

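```bash
cat >> h.py <<'E'
def red_in_tool(name,zoff=0.0045):
    import pickle
    c,s=pickle.load(open('pics/'+name+'.pkl','rb')); im=cv2.imread('pics/'+name+'.png')
    x0,y0,x1,y1=280,130,352,235; h=cv2.cvtColor(im[y0:y1,x0:x1],cv2.COLOR_BGR2HSV)
    red=((h[...,0]<8)|(h[...,0]>172))&(h[...,1]>150); yy,xx=np.nonzero(red)
    R=Rn.from_rotvec(s['tool_rot']); z=s['position'][2]-zoff
    W=np.array([R.inv().apply(atz(c,a+x0,b+y0,z)-s['position'])*1000 for a,b in zip(xx,yy)])
    print('red tool',W.mean(0),W.min(0),W.max(0),np.array([xx.mean()+x0,yy.mean()+y0]))
E
python3 -c "
from h import *
red_in_tool('w4')"
```

```text
red tool [52.5103648  -0.12234716  4.44910264] [42.94711892 -3.68775206  4.42638735] [61.67917235  3.54016513  4.47129062] [315.84379358 177.71687587]
```

```bash
python3 - <<'E'
from h import *
import pickle
c,s=pickle.load(open('pics/w4.pkl','rb')); im=cv2.imread('pics/w4.png'); D=np.load('pics/w4.npy')
R=Rn.from_rotvec(s['tool_rot'])
cv2.imwrite('pics/w4z.png',cv2.resize(im[140:380,250:390],None,fx=2.5,fy=2.5,interpolation=cv2.INTER_CUBIC))
print(im[142:162,308,:].tolist())
for r in (149,149.5,150): print(R.inv().apply(atz(c,316,r,s['position'][2]-.0085)-s['position'])*1000)
for v in (170,200,225): print(v,[R.inv().apply(atdepth(c,u,v,D[v,u])-s['position']).round(4).tolist() for u in (306,316,326)])
# bar near end
for v in range(246,262,2): print(v,im[v,316].tolist(),R.inv().apply(atdepth(c,316,v,D[v,316])-s['position']).round(4))
# edges of red in hsv
h=cv2.cvtColor(im,cv2.COLOR_BGR2HSV); print([(r,h[r,316].tolist()) for r in list(range(153,162))+list(range(194,206))])
E
```

```text
[[79, 80, 84], [80, 80, 84], [79, 79, 84], [80, 80, 84], [80, 80, 85], [80, 80, 85], [163, 169, 178], [239, 244, 248], [248, 251, 253], [248, 250, 253], [247, 250, 253], [248, 250, 253], [248, 250, 253], [240, 244, 253], [181, 190, 254], [95, 100, 255], [95, 100, 255], [95, 100, 255], [95, 100, 255], [96, 101, 255]]
[ 6.50617263e+01 -3.61972515e-02  8.43742599e+00]
[ 6.48406766e+01 -3.64454512e-02  8.43763734e+00]
[ 6.46195151e+01 -3.66937452e-02  8.43784880e+00]
170 [[0.0557, -0.0046, 0.0082], [0.056, -0.0, 0.0037], [0.0556, 0.0045, 0.0096]]
200 [[0.0421, -0.0047, 0.0071], [0.0425, -0.0001, 0.0046], [0.042, 0.0046, 0.0075]]
225 [[0.0299, -0.0048, 0.0092], [0.0302, -0.0001, 0.0076], [0.0301, 0.0046, 0.0081]]
246 [253, 254, 255] [ 0.021  -0.0001  0.0039]
248 [250, 250, 251] [ 0.0201 -0.0001  0.0039]
250 [177, 102, 61] [ 0.0203 -0.0001 -0.0003]
252 [177, 101, 60] [ 0.0201 -0.0001 -0.003 ]
254 [176, 101, 60] [ 0.0203 -0.0001 -0.0069]
256 [176, 101, 60] [ 0.0202 -0.0001 -0.0093]
258 [176, 101, 60] [ 0.0201 -0.0001 -0.0123]
260 [179, 104, 62] [ 0.0202 -0.0001 -0.0152]
[(153, [15, 6, 253]), (154, [18, 5, 252]), (155, [9, 13, 253]), (156, [4, 73, 254]), (157, [1, 160, 255]), (158, [1, 160, 255]), (159, [1, 160, 255]), (160, [1, 160, 255]), (161, [1, 160, 255]), (194, [1, 161, 255]), (195, [1, 161, 255]), (196, [1, 162, 255]), (197, [1, 162, 255]), (198, [1, 162, 255]), (199, [1, 162, 255]), (200, [2, 130, 255]), (201, [10, 9, 255]), (202, [15, 2, 255]), (203, [15, 2, 255]), (204, [15, 2, 255]), (205, [15, 2, 255])]
```

View pics/w4z.png

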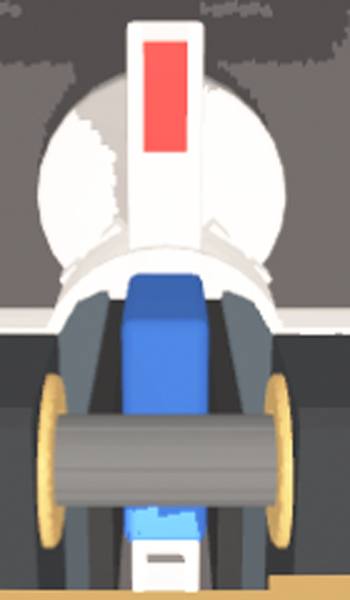

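Request:
jog_arm(plan=[{"rx":0,"ry":0,"rz":0.02,"tx":20,"ty":-7,"tz":0,"gripper":255},{"rx":0,"ry":0,"rz":0.04,"tx":60,"ty":-21,"tz":0,"gripper":255},{"rx":0,"ry":0,"rz":0.06,"tx":103,"ty":-36,"tz":0,"gripper":255},{"rx":0,"ry":0,"rz":0.08,"tx":147,"ty":-51,"tz":0,"gripper":255},{"rx":0,"ry":0,"rz":0.1,"tx":191,"ty":-66,"tz":0,"gripper":255},{"rx":0,"ry":0,"rz":0.12,"tx":235,"ty":-82,"tz":0,"gripper":255},{"rx":0,"ry":0,"rz":0.139,"tx":278,"ty":-97,"tz":0,"gripper":255},{"rx":0,"ry":0,"rz":0.139,"tx":320,"ty":-112,"tz":0,"gripper":255}])

```text
time: 7.8
position: [0.5125, 0.1338, 0.1924]
tool_rot: [-2.584, -1.785, 0.002]
wrist_force: [1.4, 0.5, -4.0]
grip_width: 0.0141
```

Request:
jog_arm(plan=[{"rx":0,"ry":0,"rz":0,"tx":30,"ty":-14,"tz":0,"gripper":255},{"rx":0,"ry":0,"rz":0,"tx":60,"ty":-28,"tz":0,"gripper":255},{"rx":0,"ry":0,"rz":0,"tx":80,"ty":-40,"tz":0,"gripper":255},{"rx":0,"ry":0,"rz":0,"tx":85,"ty":-43,"tz":0,"gripper":255},{"rx":0,"ry":0,"rz":0,"tx":85,"ty":-43,"tz":0,"gripper":255},{"rx":0,"ry":0,"rz":0,"tx":85,"ty":-43,"tz":0,"gripper":255}])

```text
time: 8.4
position: [0.5033, 0.226, 0.1928]
tool_rot: [-2.584, -1.786, 0.002]
wrist_force: [-1.2, -0.1, -4.6]
grip_width: 0.0138
```

```bash
python3 - <<'E'
from h import *
st()
c,s,im,D=shot('w5'); red_in_tool('w5')
goal(.5034,.2274,.140,-.361)
E
```

```text
t 8.4 pos [0.5033 0.226  0.1928] xaxis [ 0.353  0.936 -0.001] y [ 0.936 -0.353 -0.001] yawy -0.3611 tilt [-1.e-03 -7.e-04 -1.e+00] q [ 0.314  0.414  1.554 -0.     1.175  0.675] F [-1.18 -0.06 -4.63] T [-0.141  0.067 -0.002] w 0.0138
red tool [52.17785056 -0.0764705   4.44909109] [42.49811418 -3.71075915  4.43738019] [61.68487304  3.54306986  4.46102613] [315.9892905  178.47121821]
 opt 0 turn [-0.0005  0.0007 -0.0007]
 opt 3.141592653589793 turn [1.1000e-03 7.0000e-04 3.1409e+00]
shift mm [ 1.5 -0.6 53. ] rot [-0.0005  0.0007 -0.0007] rows>= 1.0611370564426335 0.007503481746098144
```

View pics/w5.png

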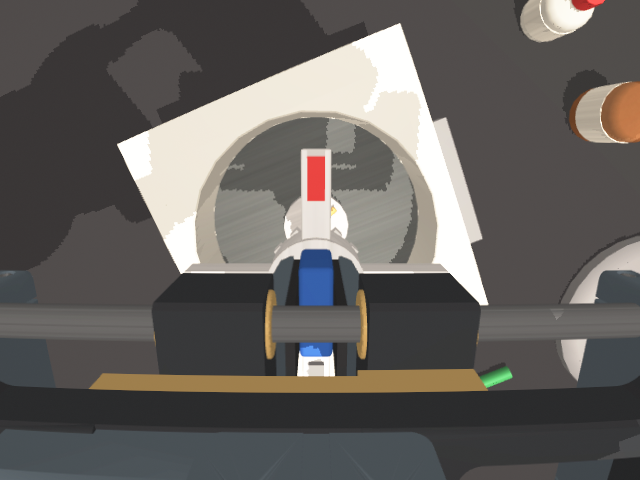

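```bash
python3 - <<'E'
from h import *
import pickle
for n in ('w5','w2'):
    o=pickle.load(open('pics/%s.pkl'%n,'rb')); c=o[0] if isinstance(o,tuple) else o
    D=np.load('pics/%s.npy'%n); T=np.linalg.inv(c['camera_from_world'])
    # angles around centre: march outward on top-plane circle at z=.1, find where depth becomes plane
    C=np.array([.5036,.2276]); pts=[]
    for a in np.radians(np.arange(0,360,3)):
        prev=None
        for r in np.arange(.070,.1,.0003):
            p=np.array([*(C+r*np.array([np.cos(a),np.sin(a)])),.1]); u,v=proj(c,p); iu,iv=int(round(u)),int(round(v))
            if not(0<=iu<640 and 0<=iv<245 and D[iv,iu]>0): prev=None;continue
            z=atdepth(c,u,v,D[iv,iu])[2]
            if prev is not None and prev<.096 and .0975<z<.103: pts.append(p[:2]);break
            prev=z
    pts=np.array(pts); A=np.c_[2*pts,np.ones(len(pts))]; 
    for it in range(4):
        sol=np.linalg.lstsq(A,(pts**2).sum(1),rcond=None)[0]; r=np.sqrt(sol[2]+sol[:2]@sol[:2])
        e=np.abs(np.hypot(*(pts-sol[:2]).T)-r); k=e<max(3*np.median(e),.0005); pts,A=pts[k],A[k]
    print(n,len(pts),sol[:2],r,e.max())
E
```

```text
w5 37 [0.50409389 0.22910442] 0.0838414688964899 0.0006124744075521188
w2 49 [0.50398298 0.22826292] 0.08436386549377044 0.0007114107444104317
```

Request:
jog_arm(plan=[{"rx":0,"ry":0,"rz":0,"tx":2,"ty":-0.2,"tz":10,"gripper":255},{"rx":0,"ry":0,"rz":0,"tx":2,"ty":-0.2,"tz":25,"gripper":255},{"rx":0,"ry":0,"rz":0,"tx":2,"ty":-0.2,"tz":45,"gripper":255},{"rx":0,"ry":0,"rz":0,"tx":2,"ty":-0.2,"tz":57,"gripper":255},{"rx":0,"ry":0,"rz":0,"tx":2,"ty":-0.2,"tz":62,"gripper":255},{"rx":0,"ry":0,"rz":0,"tx":2,"ty":-0.2,"tz":62,"gripper":255},{"rx":0,"ry":0,"rz":0,"tx":2,"ty":-0.2,"tz":62,"gripper":255}])

```text
time: 9.15
position: [0.5044, 0.2287, 0.1319]
tool_rot: [2.584, 1.786, 0.001]
wrist_force: [-0.3, 0.1, -3.9]
grip_width: 0.0143
```

```bash
python3 - <<'E'
from h import *
st()
im,d=env.snapshot('scene'); z=im[255:355,365:475]; save('s1',cv2.resize(z,None,fx=6,fy=6,interpolation=cv2.INTER_CUBIC))
im,d=env.snapshot('top'); z=im[200:300,130:240]; save('t1',cv2.resize(z,None,fx=6,fy=6,interpolation=cv2.INTER_CUBIC))
E
```

```text
t 9.15 pos [0.5044 0.2287 0.1319] xaxis [0.353 0.935 0.   ] y [ 0.935 -0.353  0.001] yawy -0.3611 tilt [ 6.e-04  2.e-04 -1.e+00] q [0.318 0.49  1.62  0.    1.031 0.679] F [-0.32  0.1  -3.9 ] T [-0.087  0.078 -0.031] w 0.0143
```

View pics/s1.png

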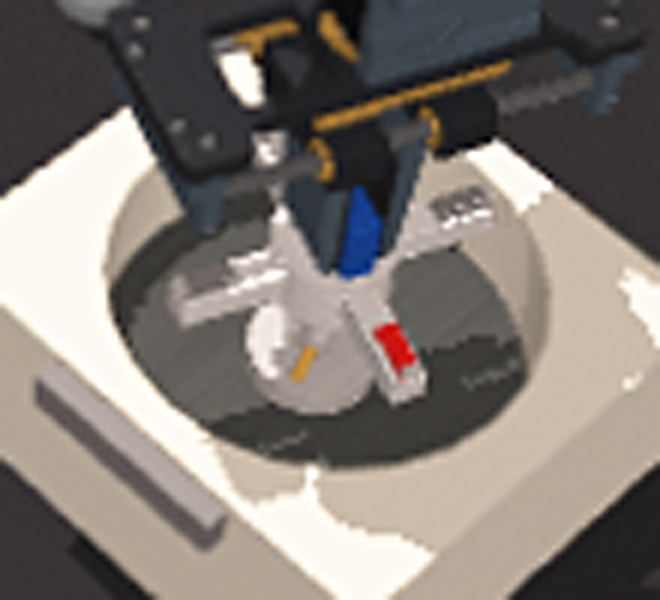

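View pics/t1.png

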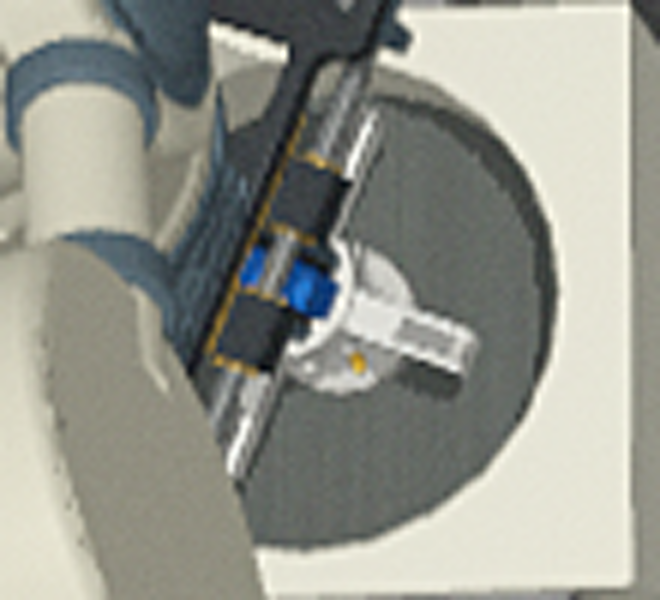

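Request:
jog_arm(plan=[{"rx":0,"ry":0,"rz":0,"tx":-0.5,"ty":-0.2,"tz":5,"gripper":255},{"rx":0,"ry":0,"rz":0,"tx":-0.5,"ty":-0.2,"tz":10,"gripper":255},{"rx":0,"ry":0,"rz":0,"tx":-0.5,"ty":-0.2,"tz":14,"gripper":255},{"rx":0,"ry":0,"rz":0,"tx":-0.5,"ty":-0.2,"tz":14,"gripper":255}])

```text
time: 9.65
position: [0.5033, 0.2281, 0.1167]
tool_rot: [-2.584, -1.786, 0.002]
wrist_force: [0.7, 0.8, -3.8]
grip_width: 0.0141
```

Request:
jog_arm(plan=[{"rx":0,"ry":0,"rz":0,"tx":0,"ty":0,"tz":1,"gripper":255},{"rx":0,"ry":0,"rz":0,"tx":0,"ty":0,"tz":2,"gripper":255},{"rx":0,"ry":0,"rz":0,"tx":0,"ty":0,"tz":3,"gripper":255},{"rx":0,"ry":0,"rz":0,"tx":0,"ty":0,"tz":3,"gripper":255}])

```text
time: 10.05
position: [0.5037, 0.2283, 0.1144]
tool_rot: [-2.584, -1.787, 0.0]
wrist_force: [0.0, 0.0, -4.3]
grip_width: 0.0139
```

```bash
python3 - <<'E'
from h import *
st()
E
```

```text
t 10.05 pos [0.5037 0.2283 0.1144] xaxis [ 0.353  0.936 -0.   ] y [ 0.936 -0.353 -0.   ] yawy -0.361 tilt [-1.e-04 -0.e+00 -1.e+00] q [ 0.318  0.513  1.638 -0.     0.99   0.679] F [ 0.03  0.01 -4.33] T [-0.08  0.09  0.03] w 0.0139
```

Request:
jog_arm(plan=[{"rx":0,"ry":0,"rz":0,"tx":0,"ty":0,"tz":1,"gripper":255},{"rx":0,"ry":0,"rz":0,"tx":0,"ty":0,"tz":2,"gripper":255},{"rx":0,"ry":0,"rz":0,"tx":0,"ty":0,"tz":2.5,"gripper":255}])

```text
time: 10.35
position: [0.5037, 0.2283, 0.1118]
tool_rot: [-2.584, -1.786, 0.0]
wrist_force: [-0.3, 0.4, -4.7]
grip_width: 0.0141
```

Request:
jog_arm(plan=[{"rx":0,"ry":0,"rz":0,"tx":0,"ty":0,"tz":0.7,"gripper":255},{"rx":0,"ry":0,"rz":0,"tx":0,"ty":0,"tz":1.4,"gripper":255},{"rx":0,"ry":0,"rz":0,"tx":0,"ty":0,"tz":1.5,"gripper":255}])

```text
time: 10.65
position: [0.5037, 0.2283, 0.1103]
tool_rot: [-2.584, -1.787, 0.0]
wrist_force: [0.2, -0.3, -4.3]
grip_width: 0.0137
```

Request:
jog_arm(plan=[{"rx":0,"ry":0,"rz":0,"tx":0,"ty":0,"tz":0.7,"gripper":255},{"rx":0,"ry":0,"rz":0,"tx":0,"ty":0,"tz":1.4,"gripper":255},{"rx":0,"ry":0,"rz":0,"tx":0,"ty":0,"tz":1.5,"gripper":255}])

```text
time: 10.95
position: [0.5037, 0.2283, 0.1088]
tool_rot: [-2.584, -1.786, 0.0]
wrist_force: [0.0, 0.2, -4.7]
grip_width: 0.0139
```

```bash
python3 - <<'E'
from h import *
st()
E
```

```text
t 10.95 pos [0.5037 0.2283 0.1088] xaxis [ 0.353  0.936 -0.   ] y [ 0.936 -0.353 -0.   ] yawy -0.361 tilt [-1.e-04 -0.e+00 -1.e+00] q [0.318 0.521 1.643 0.    0.977 0.679] F [ 0.04  0.16 -4.73] T [-0.096  0.141 -0.001] w 0.0139
```

Request:
jog_arm(plan=[{"rx":0,"ry":0,"rz":0,"tx":0,"ty":0,"tz":1.2,"gripper":255},{"rx":0,"ry":0,"rz":0,"tx":0,"ty":0,"tz":2.4,"gripper":255},{"rx":0,"ry":0,"rz":0,"tx":0,"ty":0,"tz":3.6,"gripper":255},{"rx":0,"ry":0,"rz":0,"tx":0,"ty":0,"tz":4.8,"gripper":255}])

```text
time: 11.35
position: [0.5037, 0.2283, 0.104]
tool_rot: [2.584, 1.787, 0.0]
wrist_force: [1.2, -0.4, -4.4]
grip_width: 0.014
```

Request:
jog_arm(plan=[{"rx":0,"ry":0,"rz":0,"tx":0,"ty":0,"tz":0.5,"gripper":255},{"rx":0,"ry":0,"rz":0,"tx":0,"ty":0,"tz":1.0,"gripper":255},{"rx":0,"ry":0,"rz":0,"tx":0,"ty":0,"tz":1.5,"gripper":255},{"rx":0,"ry":0,"rz":0,"tx":0,"ty":0,"tz":2.0,"gripper":255}])

```text
time: 11.75
position: [0.5037, 0.2283, 0.1021]
tool_rot: [2.584, 1.787, 0.0]
wrist_force: [-0.4, -0.1, -4.4]
grip_width: 0.0141
```

Request:
jog_arm(plan=[{"rx":0,"ry":0,"rz":0,"tx":0,"ty":0,"tz":0.4,"gripper":255},{"rx":0,"ry":0,"rz":0,"tx":0,"ty":0,"tz":0.8,"gripper":255},{"rx":0,"ry":0,"rz":0,"tx":0,"ty":0,"tz":0.8,"gripper":255}])

```text
time: 12.05
position: [0.5037, 0.2283, 0.1013]
tool_rot: [-2.584, -1.787, 0.0]
wrist_force: [-0.4, -0.2, -4.8]
grip_width: 0.0142
```

```bash
python3 - <<'E'
from h import *
st()
E
```

```text
t 12.05 pos [0.5037 0.2283 0.1013] xaxis [ 0.353  0.936 -0.   ] y [ 0.936 -0.353 -0.   ] yawy -0.361 tilt [-0. -0. -1.] q [ 0.318  0.532  1.65  -0.     0.96   0.679] F [-0.44 -0.17 -4.79] T [-0.056  0.084  0.042] w 0.0142
```

No contact 1 mm past the pin-top height, so the slots appear to be over the pin. I'll keep lowering gently.

Request:
jog_arm(plan=[{"rx":0,"ry":0,"rz":0,"tx":0,"ty":0,"tz":0.5,"gripper":255},{"rx":0,"ry":0,"rz":0,"tx":0,"ty":0,"tz":1.0,"gripper":255},{"rx":0,"ry":0,"rz":0,"tx":0,"ty":0,"tz":1.0,"gripper":255}])

```text
time: 12.35
position: [0.5037, 0.2283, 0.1003]
tool_rot: [-2.584, -1.787, 0.0]
wrist_force: [0.3, -1.7, -4.5]
grip_width: 0.0136
```

Request:
jog_arm(plan=[{"rx":0,"ry":0,"rz":0,"tx":0,"ty":0,"tz":0.5,"gripper":255},{"rx":0,"ry":0,"rz":0,"tx":0,"ty":0,"tz":1.0,"gripper":255},{"rx":0,"ry":0,"rz":0,"tx":0,"ty":0,"tz":1.5,"gripper":255},{"rx":0,"ry":0,"rz":0,"tx":0,"ty":0,"tz":1.5,"gripper":255}])

```text
time: 12.75
position: [0.5036, 0.2283, 0.0987]
tool_rot: [-2.584, -1.787, 0.0]
wrist_force: [-1.0, 0.1, -3.6]
grip_width: 0.014
```

Request:
jog_arm(plan=[{"rx":0,"ry":0,"rz":0,"tx":0,"ty":0,"tz":0.5,"gripper":255},{"rx":0,"ry":0,"rz":0,"tx":0,"ty":0,"tz":1.0,"gripper":255},{"rx":0,"ry":0,"rz":0,"tx":0,"ty":0,"tz":1.5,"gripper":255},{"rx":0,"ry":0,"rz":0,"tx":0,"ty":0,"tz":1.5,"gripper":255}])

```text
time: 13.15
position: [0.5036, 0.2283, 0.0972]
tool_rot: [-2.584, -1.786, 0.0]
wrist_force: [-0.3, 0.6, -4.5]
grip_width: 0.0142
```

```bash
python3 - <<'E'
from h import *
st()
E
```

```text
t 13.15 pos [0.5036 0.2283 0.0972] xaxis [ 0.353  0.936 -0.   ] y [ 0.936 -0.353 -0.   ] yawy -0.361 tilt [-1.e-04 -0.e+00 -1.e+00] q [0.318 0.537 1.654 0.    0.951 0.679] F [-0.27  0.56 -4.51] T [-0.058  0.06  -0.007] w 0.0142
```

Request:
jog_arm(plan=[{"rx":0,"ry":0,"rz":0,"tx":0,"ty":0,"tz":0.3,"gripper":255},{"rx":0,"ry":0,"rz":0,"tx":0,"ty":0,"tz":0.6,"gripper":255},{"rx":0,"ry":0,"rz":0,"tx":0,"ty":0,"tz":0.6,"gripper":255}])

```text
time: 13.45
position: [0.5037, 0.2283, 0.0967]
tool_rot: [2.584, 1.787, -0.0]
wrist_force: [-0.0, 0.3, -3.8]
grip_width: 0.0139
```

Request:
jog_arm(plan=[{"rx":0,"ry":0,"rz":0,"tx":0,"ty":0,"tz":0.3,"gripper":255},{"rx":0,"ry":0,"rz":0,"tx":0,"ty":0,"tz":0.5,"gripper":255},{"rx":0,"ry":0,"rz":0,"tx":0,"ty":0,"tz":0.5,"gripper":255}])

```text
time: 13.75
position: [0.5037, 0.2283, 0.0963]
tool_rot: [2.584, 1.787, 0.0]
wrist_force: [-0.7, 0.2, -1.9]
grip_width: 0.0138
```

```bash
python3 - <<'E'
from h import *
st()
E
```

```text
t 13.75 pos [0.5037 0.2283 0.0963] xaxis [0.353 0.936 0.   ] y [ 0.936 -0.353  0.   ] yawy -0.3609 tilt [ 1.e-04  0.e+00 -1.e+00] q [ 0.318  0.539  1.654 -0.     0.948  0.679] F [-0.71  0.24 -1.9 ] T [-0.08   0.255 -0.042] w 0.0138
```

Request:
jog_arm(plan=[{"rx":0,"ry":0,"rz":0,"tx":0,"ty":0,"tz":0,"gripper":255},{"rx":0,"ry":0,"rz":0,"tx":0,"ty":0,"tz":0,"gripper":255},{"rx":0,"ry":0,"rz":-0.05,"tx":0,"ty":0,"tz":0,"gripper":255},{"rx":0,"ry":0,"rz":-0.13,"tx":0,"ty":0,"tz":0,"gripper":255},{"rx":0,"ry":0,"rz":-0.22,"tx":0,"ty":0,"tz":0,"gripper":255},{"rx":0,"ry":0,"rz":-0.3,"tx":0,"ty":0,"tz":0,"gripper":255}], grip_force=10)

```text
time: 14.35
position: [0.5038, 0.2283, 0.0963]
tool_rot: [2.284, 2.157, 0.0]
wrist_force: [-0.3, -1.2, 0.8]
grip_width: 0.014
```

```bash
python3 - <<'E'
from h import *
st()
E
```

```text
t 14.35 pos [0.5038 0.2283 0.0963] xaxis [0.057 0.998 0.   ] y [ 0.998 -0.057  0.   ] yawy -0.0574 tilt [ 3.e-04  0.e+00 -1.e+00] q [ 0.318  0.539  1.654 -0.     0.948  0.375] F [-0.27 -1.25  0.84] T [-0.229  0.176 -0.074] w 0.014
```

Request:
jog_arm(plan=[{"rx":0,"ry":0,"rz":-0.1,"tx":0,"ty":0,"tz":0,"gripper":255},{"rx":0,"ry":0,"rz":-0.2,"tx":0,"ty":0,"tz":0,"gripper":255},{"rx":0,"ry":0,"rz":-0.3,"tx":0,"ty":0,"tz":0,"gripper":255},{"rx":0,"ry":0,"rz":-0.4,"tx":0,"ty":0,"tz":0,"gripper":255},{"rx":0,"ry":0,"rz":-0.5,"tx":0,"ty":0,"tz":0,"gripper":255},{"rx":0,"ry":0,"rz":-0.6,"tx":0,"ty":0,"tz":0,"gripper":255},{"rx":0,"ry":0,"rz":-0.7,"tx":0,"ty":0,"tz":0,"gripper":255},{"rx":0,"ry":0,"rz":-0.8,"tx":0,"ty":0,"tz":0,"gripper":255}])

```text
time: 15.15
position: [0.5039, 0.2282, 0.0963]
tool_rot: [1.263, 2.876, 0.0]
wrist_force: [0.1, -1.8, -0.1]
grip_width: 0.014
```

```bash
python3 - <<'E'
from h import *
st()
E
```

```text
t 15.15 pos [0.5039 0.2282 0.0963] xaxis [-0.677  0.736 -0.   ] y [0.736 0.677 0.   ] yawy 0.7431 tilt [ 4.e-04 -2.e-04 -1.e+00] q [ 0.317  0.539  1.654 -0.     0.948 -0.425] F [ 0.14 -1.81 -0.13] T [-0.459 -0.037 -0.094] w 0.014
```

Request:
jog_arm(plan=[{"rx":0,"ry":0,"rz":-0.1,"tx":0,"ty":0,"tz":0,"gripper":255},{"rx":0,"ry":0,"rz":-0.2,"tx":0,"ty":0,"tz":0,"gripper":255},{"rx":0,"ry":0,"rz":-0.3,"tx":0,"ty":0,"tz":0,"gripper":255},{"rx":0,"ry":0,"rz":-0.4,"tx":0,"ty":0,"tz":0,"gripper":255},{"rx":0,"ry":0,"rz":-0.5,"tx":0,"ty":0,"tz":0,"gripper":255},{"rx":0,"ry":0,"rz":-0.6,"tx":0,"ty":0,"tz":0,"gripper":255},{"rx":0,"ry":0,"rz":-0.7,"tx":0,"ty":0,"tz":0,"gripper":255},{"rx":0,"ry":0,"rz":-0.8,"tx":0,"ty":0,"tz":0,"gripper":255}])

```text
time: 15.95
position: [0.5039, 0.2282, 0.0963]
tool_rot: [0.044, 3.141, -0.0]
wrist_force: [0.3, -0.8, -0.6]
grip_width: 0.0138
```

```bash
python3 - <<'E'
from h import *
st()
E
```

```text
t 15.95 pos [0.5039 0.2282 0.0963] xaxis [-1.     0.028 -0.   ] y [ 0.028  1.    -0.   ] yawy 1.5431 tilt [ 4.e-04 -1.e-04 -1.e+00] q [ 0.317  0.539  1.654 -0.     0.948 -1.225] F [ 0.31 -0.8  -0.64] T [-0.304  0.023 -0.114] w 0.0138
```

Request:
jog_arm(plan=[{"rx":0,"ry":0,"rz":-0.1,"tx":0,"ty":0,"tz":0,"gripper":255},{"rx":0,"ry":0,"rz":-0.2,"tx":0,"ty":0,"tz":0,"gripper":255},{"rx":0,"ry":0,"rz":-0.3,"tx":0,"ty":0,"tz":0,"gripper":255},{"rx":0,"ry":0,"rz":-0.4,"tx":0,"ty":0,"tz":0,"gripper":255},{"rx":0,"ry":0,"rz":-0.5,"tx":0,"ty":0,"tz":0,"gripper":255},{"rx":0,"ry":0,"rz":-0.6,"tx":0,"ty":0,"tz":0,"gripper":255},{"rx":0,"ry":0,"rz":-0.7,"tx":0,"ty":0,"tz":0,"gripper":255},{"rx":0,"ry":0,"rz":-0.8,"tx":0,"ty":0,"tz":0,"gripper":255}])

```text
time: 16.75
position: [0.5039, 0.2282, 0.0963]
tool_rot: [-1.183, 2.91, -0.0]
wrist_force: [-0.5, -1.4, -0.2]
grip_width: 0.0142
```

Request:
jog_arm(plan=[{"rx":0,"ry":0,"rz":-0.1,"tx":0,"ty":0,"tz":0,"gripper":255},{"rx":0,"ry":0,"rz":-0.2,"tx":0,"ty":0,"tz":0,"gripper":255},{"rx":0,"ry":0,"rz":-0.3,"tx":0,"ty":0,"tz":0,"gripper":255},{"rx":0,"ry":0,"rz":-0.4,"tx":0,"ty":0,"tz":0,"gripper":255},{"rx":0,"ry":0,"rz":-0.5,"tx":0,"ty":0,"tz":0,"gripper":255},{"rx":0,"ry":0,"rz":-0.6,"tx":0,"ty":0,"tz":0,"gripper":255},{"rx":0,"ry":0,"rz":-0.65,"tx":0,"ty":0,"tz":0,"gripper":255},{"rx":0,"ry":0,"rz":-0.65,"tx":0,"ty":0,"tz":0,"gripper":255}])

```text
time: 17.55
position: [0.5038, 0.2282, 0.0963]
tool_rot: [-2.047, 2.383, -0.0]
wrist_force: [-0.4, -1.3, 1.3]
grip_width: 0.0137
```

```bash
python3 - <<'E'
from h import *
st()
E
```

```text
t 17.55 pos [0.5038 0.2282 0.0963] xaxis [-0.151 -0.989  0.   ] y [-0.989  0.151 -0.   ] yawy 2.9899 tilt [ 3.e-04 -1.e-04 -1.e+00] q [ 0.317  0.539  1.654 -0.     0.948 -2.672] F [-0.36 -1.34  1.34] T [-0.24   0.118  0.023] w 0.0137
```

Request:
jog_arm(plan=[{"rx":0,"ry":0,"rz":0,"tx":0,"ty":0,"tz":0,"gripper":85},{"rx":0,"ry":0,"rz":0,"tx":0,"ty":0,"tz":0,"gripper":85},{"rx":0,"ry":0,"rz":0,"tx":0,"ty":0,"tz":0,"gripper":85},{"rx":0,"ry":0,"rz":0,"tx":0,"ty":0,"tz":0,"gripper":85},{"rx":0,"ry":0,"rz":0,"tx":0,"ty":0,"tz":0,"gripper":85},{"rx":0,"ry":0,"rz":0,"tx":0,"ty":0,"tz":0,"gripper":85},{"rx":0,"ry":0,"rz":0,"tx":0,"ty":0,"tz":0,"gripper":85}])

```text
time: 18.25
position: [0.5037, 0.2283, 0.0962]
tool_rot: [2.046, -2.384, -0.0]
wrist_force: [-0.3, -0.8, 0.3]
grip_width: 0.0606
```

```bash
python3 - <<'E'
from h import *
st()
c,s,im,D=shot('w6')
E
```

```text
t 18.25 pos [0.5037 0.2283 0.0962] xaxis [-0.152 -0.988  0.   ] y [-0.988  0.152  0.   ] yawy 2.9889 tilt [-0.  0. -1.] q [ 0.318  0.539  1.655  0.     0.948 -2.671] F [-0.28 -0.78  0.34] T [0.053 0.092 0.024] w 0.0606
```

View pics/w6.png

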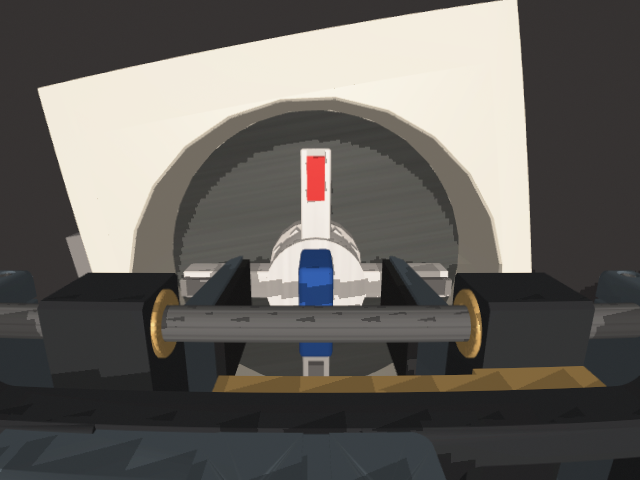

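Request:
jog_arm(plan=[{"rx":0,"ry":0,"rz":0,"tx":0,"ty":0,"tz":-8,"gripper":85},{"rx":0,"ry":0,"rz":0.1,"tx":0,"ty":0,"tz":-8,"gripper":85},{"rx":0,"ry":0,"rz":0.24,"tx":0,"ty":0,"tz":-8,"gripper":85},{"rx":0,"ry":0,"rz":0.38,"tx":0,"ty":0,"tz":-8,"gripper":85},{"rx":0,"ry":0,"rz":0.52,"tx":0,"ty":0,"tz":-8,"gripper":85},{"rx":0,"ry":0,"rz":0.66,"tx":0,"ty":0,"tz":-8,"gripper":85},{"rx":0,"ry":0,"rz":0.8,"tx":0,"ty":0,"tz":-8,"gripper":85},{"rx":0,"ry":0,"rz":0.94,"tx":0,"ty":0,"tz":-8,"gripper":85}])

```text
time: 19.1
position: [0.5038, 0.2283, 0.1048]
tool_rot: [-0.735, 3.054, 0.0]
wrist_force: [0.0, 0.9, -0.5]
grip_width: 0.0607
```

Request:
jog_arm(plan=[{"rx":0,"ry":0,"rz":0.14,"tx":0,"ty":0,"tz":0,"gripper":85},{"rx":0,"ry":0,"rz":0.28,"tx":0,"ty":0,"tz":0,"gripper":85},{"rx":0,"ry":0,"rz":0.42,"tx":0,"ty":0,"tz":0,"gripper":85},{"rx":0,"ry":0,"rz":0.56,"tx":0,"ty":0,"tz":0,"gripper":85},{"rx":0,"ry":0,"rz":0.7,"tx":0,"ty":0,"tz":0,"gripper":85},{"rx":0,"ry":0,"rz":0.84,"tx":0,"ty":0,"tz":0,"gripper":85},{"rx":0,"ry":0,"rz":0.98,"tx":0,"ty":0,"tz":0,"gripper":85},{"rx":0,"ry":0,"rz":1.1,"tx":0,"ty":0,"tz":0,"gripper":85}])

```text
time: 19.9
position: [0.5038, 0.2283, 0.1048]
tool_rot: [0.97, 2.988, 0.0]
wrist_force: [0.5, -0.3, -0.4]
grip_width: 0.0605
```

Request:
jog_arm(plan=[{"rx":0,"ry":0,"rz":0.14,"tx":0,"ty":0,"tz":0,"gripper":85},{"rx":0,"ry":0,"rz":0.28,"tx":0,"ty":0,"tz":0,"gripper":85},{"rx":0,"ry":0,"rz":0.42,"tx":0,"ty":0,"tz":0,"gripper":85},{"rx":0,"ry":0,"rz":0.56,"tx":0,"ty":0,"tz":0,"gripper":85},{"rx":0,"ry":0,"rz":0.7,"tx":0,"ty":0,"tz":0,"gripper":85},{"rx":0,"ry":0,"rz":0.84,"tx":0,"ty":0,"tz":0,"gripper":85},{"rx":0,"ry":0,"rz":0.98,"tx":0,"ty":0,"tz":0,"gripper":85},{"rx":0,"ry":0,"rz":1.1,"tx":0,"ty":0,"tz":0,"gripper":85}])

```text
time: 20.7
position: [0.5039, 0.2284, 0.1048]
tool_rot: [2.388, 2.041, 0.001]
wrist_force: [0.3, 0.3, 0.1]
grip_width: 0.0608
```

```bash
python3 - <<'E'
from h import *
st()
c,s,im,D=shot('w7')
E
```

```text
t 20.7 pos [0.5039 0.2284 0.1048] xaxis [0.156 0.988 0.   ] y [ 0.988 -0.156  0.   ] yawy -0.1567 tilt [ 5.e-04  2.e-04 -1.e+00] q [0.318 0.527 1.647 0.    0.968 0.474] F [0.29 0.31 0.09] T [-0.087  0.073 -0.016] w 0.0608
```

View pics/w7.png

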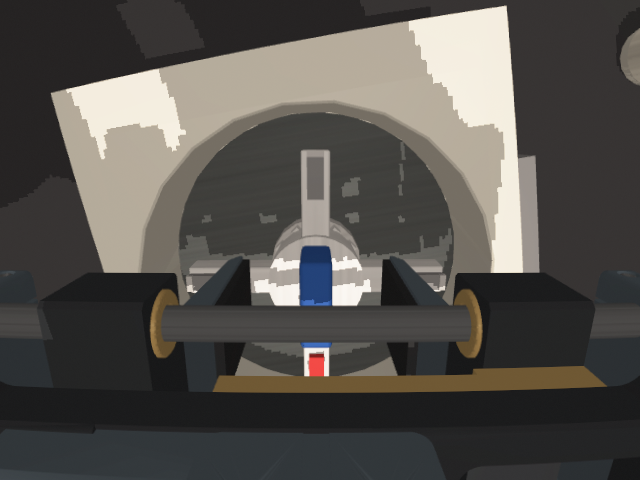

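The wrist picture shows the grey +x-opposite arm ahead at (316,180). The bar is square between the jaws at (316,290), and the rotor has not moved. I'll go back down and regrip.

Request:
jog_arm(plan=[{"rx":0,"ry":0,"rz":-0.004,"tx":0,"ty":0,"tz":4,"gripper":85},{"rx":0,"ry":0,"rz":-0.004,"tx":0,"ty":0,"tz":8.3,"gripper":150},{"rx":0,"ry":0,"rz":-0.004,"tx":0,"ty":0,"tz":8.3,"gripper":255},{"rx":0,"ry":0,"rz":-0.004,"tx":0,"ty":0,"tz":8.3,"gripper":255},{"rx":0,"ry":0,"rz":-0.004,"tx":0,"ty":0,"tz":8.3,"gripper":255},{"rx":0,"ry":0,"rz":-0.004,"tx":0,"ty":0,"tz":8.3,"gripper":255},{"rx":0,"ry":0,"rz":-0.004,"tx":0,"ty":0,"tz":8.3,"gripper":255},{"rx":0,"ry":0,"rz":-0.004,"tx":0,"ty":0,"tz":8.3,"gripper":255}], grip_force=10)

```text
time: 21.55
position: [0.5037, 0.2283, 0.096]
tool_rot: [2.378, 2.052, 0.0]
wrist_force: [0.4, -0.2, -0.2]
grip_width: 0.014
```

Request:
jog_arm(plan=[{"rx":0,"ry":0,"rz":0,"tx":0,"ty":0,"tz":0,"gripper":255},{"rx":0,"ry":0,"rz":0,"tx":0,"ty":0,"tz":0,"gripper":255},{"rx":0,"ry":0,"rz":-0.05,"tx":0,"ty":0,"tz":0,"gripper":255},{"rx":0,"ry":0,"rz":-0.13,"tx":0,"ty":0,"tz":0,"gripper":255},{"rx":0,"ry":0,"rz":-0.22,"tx":0,"ty":0,"tz":0,"gripper":255},{"rx":0,"ry":0,"rz":-0.32,"tx":0,"ty":0,"tz":0,"gripper":255},{"rx":0,"ry":0,"rz":-0.42,"tx":0,"ty":0,"tz":0,"gripper":255}])

```text
time: 22.25
position: [0.5037, 0.2282, 0.096]
tool_rot: [1.893, 2.507, -0.0]
wrist_force: [0.1, -0.8, 1.2]
grip_width: 0.0138
```

```bash
python3 - <<'E'
from h import *
st()
E
```

```text
t 22.25 pos [0.5037 0.2282 0.096 ] xaxis [-0.274  0.962 -0.   ] y [0.962 0.274 0.   ] yawy 0.277 tilt [ 0.e+00 -1.e-04 -1.e+00] q [ 0.317  0.539  1.655 -0.     0.948  0.041] F [ 0.12 -0.79  1.2 ] T [-0.261  0.042 -0.073] w 0.0138
```

Request:
jog_arm(plan=[{"rx":0,"ry":0,"rz":-0.11,"tx":0,"ty":0,"tz":0,"gripper":255},{"rx":0,"ry":0,"rz":-0.22,"tx":0,"ty":0,"tz":0,"gripper":255},{"rx":0,"ry":0,"rz":-0.33,"tx":0,"ty":0,"tz":0,"gripper":255},{"rx":0,"ry":0,"rz":-0.44,"tx":0,"ty":0,"tz":0,"gripper":255},{"rx":0,"ry":0,"rz":-0.55,"tx":0,"ty":0,"tz":0,"gripper":255},{"rx":0,"ry":0,"rz":-0.66,"tx":0,"ty":0,"tz":0,"gripper":255},{"rx":0,"ry":0,"rz":-0.77,"tx":0,"ty":0,"tz":0,"gripper":255},{"rx":0,"ry":0,"rz":-0.88,"tx":0,"ty":0,"tz":0,"gripper":255}])

```text
time: 23.05
position: [0.5036, 0.228, 0.096]
tool_rot: [-0.645, -3.075, 0.001]
wrist_force: [0.3, -2.2, 2.8]
grip_width: 0.0138
```

Request:
jog_arm(plan=[{"rx":0,"ry":0,"rz":-0.11,"tx":0,"ty":0,"tz":0,"gripper":255},{"rx":0,"ry":0,"rz":-0.22,"tx":0,"ty":0,"tz":0,"gripper":255},{"rx":0,"ry":0,"rz":-0.33,"tx":0,"ty":0,"tz":0,"gripper":255},{"rx":0,"ry":0,"rz":-0.44,"tx":0,"ty":0,"tz":0,"gripper":255},{"rx":0,"ry":0,"rz":-0.55,"tx":0,"ty":0,"tz":0,"gripper":255},{"rx":0,"ry":0,"rz":-0.66,"tx":0,"ty":0,"tz":0,"gripper":255},{"rx":0,"ry":0,"rz":-0.77,"tx":0,"ty":0,"tz":0,"gripper":255},{"rx":0,"ry":0,"rz":-0.88,"tx":0,"ty":0,"tz":0,"gripper":255}])

```text
time: 23.85
position: [0.5037, 0.228, 0.096]
tool_rot: [0.727, -3.056, 0.001]
wrist_force: [-0.5, -2.9, 1.4]
grip_width: 0.0141
```

Request:
jog_arm(plan=[{"rx":0,"ry":0,"rz":-0.11,"tx":0,"ty":0,"tz":0,"gripper":255},{"rx":0,"ry":0,"rz":-0.22,"tx":0,"ty":0,"tz":0,"gripper":255},{"rx":0,"ry":0,"rz":-0.33,"tx":0,"ty":0,"tz":0,"gripper":255},{"rx":0,"ry":0,"rz":-0.44,"tx":0,"ty":0,"tz":0,"gripper":255},{"rx":0,"ry":0,"rz":-0.55,"tx":0,"ty":0,"tz":0,"gripper":255},{"rx":0,"ry":0,"rz":-0.66,"tx":0,"ty":0,"tz":0,"gripper":255},{"rx":0,"ry":0,"rz":-0.77,"tx":0,"ty":0,"tz":0,"gripper":255},{"rx":0,"ry":0,"rz":-0.88,"tx":0,"ty":0,"tz":0,"gripper":255}])

```text
time: 24.65
position: [0.5039, 0.228, 0.096]
tool_rot: [1.959, -2.456, 0.001]
wrist_force: [0.9, -2.8, 1.1]
grip_width: 0.0137
```

```bash
python3 - <<'E'
from h import *
st()
E
```

```text
t 24.65 pos [0.5039 0.228  0.096 ] xaxis [-0.222 -0.975  0.   ] y [-0.975  0.222 -0.   ] yawy 2.9176 tilt [ 4.e-04 -5.e-04 -1.e+00] q [ 3.170e-01  5.390e-01  1.655e+00 -1.000e-03  9.470e-01 -2.600e+00] F [ 0.9  -2.81  1.12] T [-0.615 -0.199 -0.062] w 0.0137
```

Request:
jog_arm(plan=[{"rx":0,"ry":0,"rz":0,"tx":0,"ty":0,"tz":0,"gripper":255},{"rx":0,"ry":0,"rz":0,"tx":0,"ty":0,"tz":0,"gripper":85},{"rx":0,"ry":0,"rz":0,"tx":0,"ty":0,"tz":0,"gripper":85},{"rx":0,"ry":0,"rz":0,"tx":0,"ty":0,"tz":0,"gripper":85},{"rx":0,"ry":0,"rz":0,"tx":0,"ty":0,"tz":0,"gripper":85},{"rx":0,"ry":0,"rz":0,"tx":0,"ty":0,"tz":0,"gripper":85},{"rx":0,"ry":0,"rz":0,"tx":0,"ty":0,"tz":0,"gripper":85},{"rx":0,"ry":0,"rz":0,"tx":0,"ty":0,"tz":0,"gripper":85}])

```text
time: 25.45
position: [0.5037, 0.2283, 0.0959]
tool_rot: [-1.953, 2.46, 0.0]
wrist_force: [-0.2, -0.5, 0.2]
grip_width: 0.0608
```

Request:
jog_arm(plan=[{"rx":0,"ry":0,"rz":0,"tx":0,"ty":0,"tz":-8,"gripper":85},{"rx":0,"ry":0,"rz":0.1,"tx":0,"ty":0,"tz":-8,"gripper":85},{"rx":0,"ry":0,"rz":0.24,"tx":0,"ty":0,"tz":-8,"gripper":85},{"rx":0,"ry":0,"rz":0.38,"tx":0,"ty":0,"tz":-8,"gripper":85},{"rx":0,"ry":0,"rz":0.52,"tx":0,"ty":0,"tz":-8,"gripper":85},{"rx":0,"ry":0,"rz":0.66,"tx":0,"ty":0,"tz":-8,"gripper":85},{"rx":0,"ry":0,"rz":0.8,"tx":0,"ty":0,"tz":-8,"gripper":85},{"rx":0,"ry":0,"rz":0.94,"tx":0,"ty":0,"tz":-8,"gripper":85}])

```text
time: 26.25
position: [0.5038, 0.2284, 0.1045]
tool_rot: [-0.619, 3.08, 0.0]
wrist_force: [-1.0, 0.1, -0.9]
grip_width: 0.0609
```

Request:
jog_arm(plan=[{"rx":0,"ry":0,"rz":0.14,"tx":0,"ty":0,"tz":0,"gripper":85},{"rx":0,"ry":0,"rz":0.28,"tx":0,"ty":0,"tz":0,"gripper":85},{"rx":0,"ry":0,"rz":0.42,"tx":0,"ty":0,"tz":0,"gripper":85},{"rx":0,"ry":0,"rz":0.56,"tx":0,"ty":0,"tz":0,"gripper":85},{"rx":0,"ry":0,"rz":0.7,"tx":0,"ty":0,"tz":0,"gripper":85},{"rx":0,"ry":0,"rz":0.84,"tx":0,"ty":0,"tz":0,"gripper":85},{"rx":0,"ry":0,"rz":0.98,"tx":0,"ty":0,"tz":0,"gripper":85},{"rx":0,"ry":0,"rz":1.1,"tx":0,"ty":0,"tz":0,"gripper":85}])

```text
time: 27.05
position: [0.5039, 0.2283, 0.1045]
tool_rot: [1.082, 2.949, 0.001]
wrist_force: [-0.3, -0.9, 0.9]
grip_width: 0.0606
```

Request:
jog_arm(plan=[{"rx":0,"ry":0,"rz":0.14,"tx":0,"ty":0,"tz":0,"gripper":85},{"rx":0,"ry":0,"rz":0.28,"tx":0,"ty":0,"tz":0,"gripper":85},{"rx":0,"ry":0,"rz":0.42,"tx":0,"ty":0,"tz":0,"gripper":85},{"rx":0,"ry":0,"rz":0.56,"tx":0,"ty":0,"tz":0,"gripper":85},{"rx":0,"ry":0,"rz":0.7,"tx":0,"ty":0,"tz":0,"gripper":85},{"rx":0,"ry":0,"rz":0.84,"tx":0,"ty":0,"tz":0,"gripper":85},{"rx":0,"ry":0,"rz":0.98,"tx":0,"ty":0,"tz":0,"gripper":85},{"rx":0,"ry":0,"rz":1.1,"tx":0,"ty":0,"tz":0,"gripper":85}])

```text
time: 27.85
position: [0.5039, 0.2283, 0.1045]
tool_rot: [2.464, 1.948, 0.001]
wrist_force: [-0.2, -0.7, -0.6]
grip_width: 0.0606
```

```bash
python3 - <<'E'
from h import *
st()
c,s,im,D=shot('w8')
E
```

```text
t 27.85 pos [0.5039 0.2283 0.1045] xaxis [0.231 0.973 0.   ] y [ 0.973 -0.231  0.   ] yawy -0.2328 tilt [ 5.e-04  1.e-04 -1.e+00] q [ 0.318  0.527  1.647 -0.     0.967  0.55 ] F [-0.21 -0.66 -0.61] T [-0.165  0.028  0.041] w 0.0606
```

View pics/w8.png

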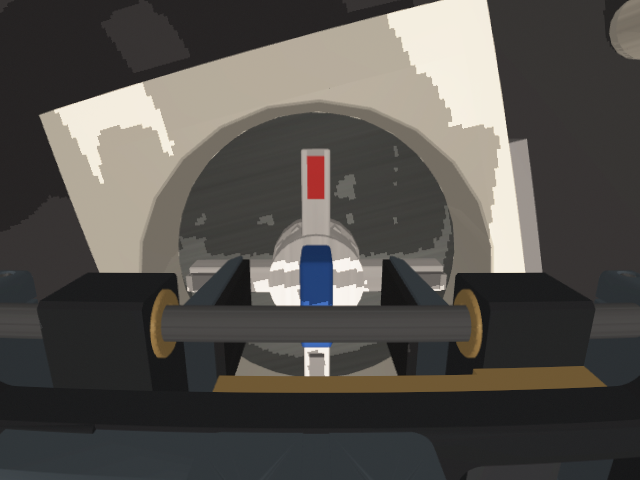

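Red clip at (316,178) and bar square in the jaws: one full turn is done. A third stroke will take it to about a turn and a quarter.

Request:
jog_arm(plan=[{"rx":0,"ry":0,"rz":-0.01,"tx":0,"ty":0,"tz":4,"gripper":85},{"rx":0,"ry":0,"rz":-0.01,"tx":0,"ty":0,"tz":8,"gripper":150},{"rx":0,"ry":0,"rz":-0.01,"tx":0,"ty":0,"tz":8,"gripper":255},{"rx":0,"ry":0,"rz":-0.01,"tx":0,"ty":0,"tz":8,"gripper":255},{"rx":0,"ry":0,"rz":-0.01,"tx":0,"ty":0,"tz":8,"gripper":255},{"rx":0,"ry":0,"rz":-0.01,"tx":0,"ty":0,"tz":8,"gripper":255},{"rx":0,"ry":0,"rz":-0.01,"tx":0,"ty":0,"tz":8,"gripper":255},{"rx":0,"ry":0,"rz":-0.01,"tx":0,"ty":0,"tz":8,"gripper":255}], grip_force=10)

```text
time: 28.7
position: [0.5038, 0.2283, 0.096]
tool_rot: [2.449, 1.968, 0.0]
wrist_force: [0.8, -0.1, 0.6]
grip_width: 0.0139
```

Request:
jog_arm(plan=[{"rx":0,"ry":0,"rz":0,"tx":0,"ty":0,"tz":0,"gripper":255},{"rx":0,"ry":0,"rz":0,"tx":0,"ty":0,"tz":0,"gripper":255},{"rx":0,"ry":0,"rz":-0.06,"tx":0,"ty":0,"tz":0,"gripper":255},{"rx":0,"ry":0,"rz":-0.16,"tx":0,"ty":0,"tz":0,"gripper":255},{"rx":0,"ry":0,"rz":-0.27,"tx":0,"ty":0,"tz":0,"gripper":255},{"rx":0,"ry":0,"rz":-0.38,"tx":0,"ty":0,"tz":0,"gripper":255},{"rx":0,"ry":0,"rz":-0.49,"tx":0,"ty":0,"tz":0,"gripper":255},{"rx":0,"ry":0,"rz":-0.6,"tx":0,"ty":0,"tz":0,"gripper":255}])

```text
time: 29.5
position: [0.5037, 0.2282, 0.096]
tool_rot: [1.752, 2.608, 0.0]
wrist_force: [-0.5, -1.4, 1.5]
grip_width: 0.0138
```

Request:
jog_arm(plan=[{"rx":0,"ry":0,"rz":-0.11,"tx":0,"ty":0,"tz":0,"gripper":255},{"rx":0,"ry":0,"rz":-0.22,"tx":0,"ty":0,"tz":0,"gripper":255},{"rx":0,"ry":0,"rz":-0.33,"tx":0,"ty":0,"tz":0,"gripper":255},{"rx":0,"ry":0,"rz":-0.44,"tx":0,"ty":0,"tz":0,"gripper":255},{"rx":0,"ry":0,"rz":-0.55,"tx":0,"ty":0,"tz":0,"gripper":255},{"rx":0,"ry":0,"rz":-0.66,"tx":0,"ty":0,"tz":0,"gripper":255},{"rx":0,"ry":0,"rz":-0.77,"tx":0,"ty":0,"tz":0,"gripper":255},{"rx":0,"ry":0,"rz":-0.87,"tx":0,"ty":0,"tz":0,"gripper":255}])

```text
time: 30.3
position: [0.5037, 0.2281, 0.096]
tool_rot: [0.49, 3.103, -0.0]
wrist_force: [0.5, -1.9, 2.3]
grip_width: 0.0137
```

Request:
jog_arm(plan=[{"rx":0,"ry":0,"rz":-0.05,"tx":0,"ty":0,"tz":0,"gripper":255},{"rx":0,"ry":0,"rz":-0.07,"tx":0,"ty":0,"tz":0,"gripper":255},{"rx":0,"ry":0,"rz":-0.07,"tx":0,"ty":0,"tz":0,"gripper":255},{"rx":0,"ry":0,"rz":-0.07,"tx":0,"ty":0,"tz":0,"gripper":255}])

```text
time: 30.7
position: [0.5037, 0.2282, 0.096]
tool_rot: [0.39, 3.117, -0.0]
wrist_force: [0.4, -2.5, 4.2]
grip_width: 0.0143
```

```bash
python3 - <<'E'
from h import *
st()
E
```

```text
t 30.7 pos [0.5037 0.2282 0.096 ] xaxis [-0.969  0.246 -0.   ] y [ 0.246  0.969 -0.   ] yawy 1.3218 tilt [ 1.e-04 -2.e-04 -1.e+00] q [ 0.317  0.539  1.655 -0.     0.948 -1.004] F [ 0.37 -2.5   4.24] T [-0.694 -0.06  -0.011] w 0.0143
```

Request:
jog_arm(plan=[{"rx":0,"ry":0,"rz":0,"tx":0,"ty":0,"tz":0,"gripper":85},{"rx":0,"ry":0,"rz":0,"tx":0,"ty":0,"tz":0,"gripper":85},{"rx":0,"ry":0,"rz":0,"tx":0,"ty":0,"tz":0,"gripper":85},{"rx":0,"ry":0,"rz":0,"tx":0,"ty":0,"tz":0,"gripper":85},{"rx":0,"ry":0,"rz":0,"tx":0,"ty":0,"tz":0,"gripper":85},{"rx":0,"ry":0,"rz":0,"tx":0,"ty":0,"tz":0,"gripper":85},{"rx":0,"ry":0,"rz":0,"tx":0,"ty":0,"tz":0,"gripper":85},{"rx":0,"ry":0,"rz":0,"tx":0,"ty":0,"tz":-5,"gripper":85}])

```text
time: 31.5
position: [0.5033, 0.2282, 0.1006]
tool_rot: [-0.388, -3.117, 0.001]
wrist_force: [0.3, 0.3, 0.7]
grip_width: 0.0608
```

Request:
jog_arm(plan=[{"rx":0,"ry":0,"rz":0,"tx":0,"ty":0,"tz":-20,"gripper":85},{"rx":0,"ry":0,"rz":0,"tx":0,"ty":0,"tz":-45,"gripper":85},{"rx":0,"ry":0,"rz":0,"tx":0,"ty":0,"tz":-75,"gripper":85},{"rx":0,"ry":0,"rz":0,"tx":0,"ty":0,"tz":-105,"gripper":85},{"rx":0,"ry":0,"rz":0,"tx":-20,"ty":0,"tz":-135,"gripper":85},{"rx":0,"ry":0,"rz":0,"tx":-20,"ty":0,"tz":-150,"gripper":85},{"rx":0,"ry":0,"rz":0,"tx":-20,"ty":0,"tz":-150,"gripper":85},{"rx":0,"ry":0,"rz":0,"tx":-20,"ty":0,"tz":-150,"gripper":85}])

```text
time: 32.3
position: [0.5227, 0.2233, 0.2507]
tool_rot: [-0.388, -3.117, 0.0]
wrist_force: [0.4, 0.5, 0.5]
grip_width: 0.0605
```

```bash
python3 - <<'E'
from h import *
st()
c,s,im,D=shot('w9')
for p in ([.5037,.2283,.122],[.5037,.2283,.092]):
    u,v=proj(c,np.array(p)); print(u,v)
x0,y0=int(u)-90,max(0,int(v)-90); P=np.array([[atdepth(c,a,b,D[b,a]) for a in range(x0,x0+180,2)] for b in range(y0,y0+180,2)]).reshape(-1,3)
r=np.hypot(P[:,0]-.5037,P[:,1]-.2283); k=(P[:,2]>.114)&(P[:,2]<.135)&(r<.04); print('bar',k.sum(),np.median(P[k,2]),P[k].mean(0))
k=(P[:,2]>.08)&(P[:,2]<.11)&(r<.063); print('hub/arms',k.sum(),np.median(P[k,2]),P[k].mean(0))
i2,_=env.snapshot('scene'); save('s9',i2)
E
```

```text
t 32.3 pos [0.5227 0.2233 0.2507] xaxis [-0.969  0.245  0.   ] y [ 0.245  0.969 -0.   ] yawy 1.323 tilt [-1.e-04 -0.e+00 -1.e+00] q [ 0.299  0.379  1.436  0.     1.326 -1.024] F [0.44 0.47 0.52] T [ 0.064 -0.035  0.042] w 0.0605
316.06337396501556 205.83868051472015
316.0689411542041 200.14676121922741
bar 224 0.12194579687293042 [0.50237402 0.22858171 0.12185651]
hub/arms 1172 0.09111244006878952 [0.50104303 0.22858293 0.0901379 ]
```

View pics/w9.png

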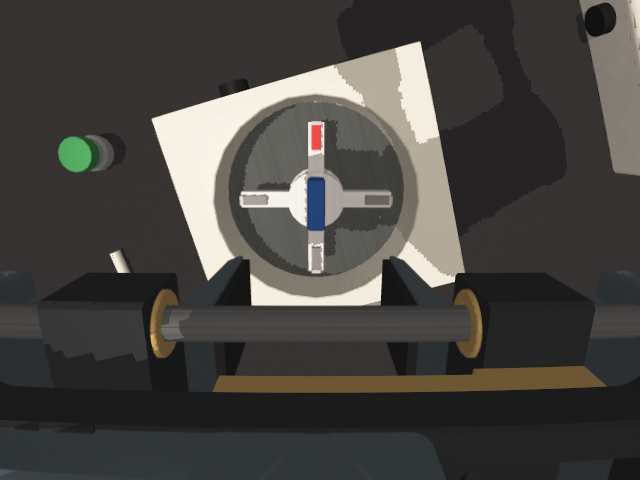

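View pics/s9.png

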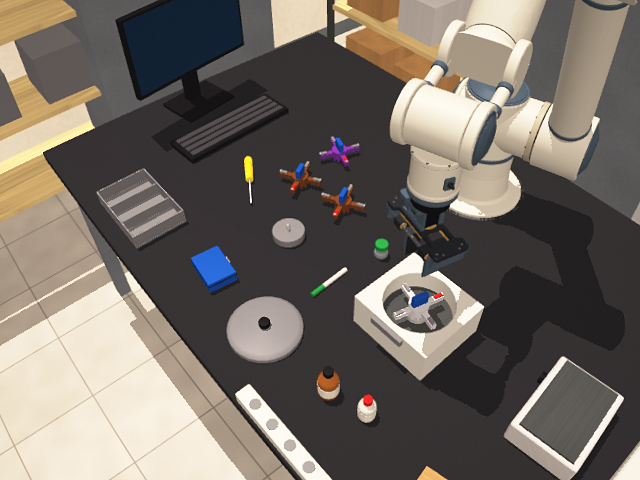

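The rotor sits in the bowl with its bar at (316,203). The bar top measures 0.1219 m, against 0.122 m when home. The stand is empty, and everything else is where it was.

```bash
python3 - <<'E'
from h import *
print(env.job_done()); st()
E
```

```text
the job is handed in; nothing more can be done
None
the job is handed in; nothing more can be done
```

The white rotor is fitted fully home on the spinner's drive and turned about 1¼ turns counter-clockwise. It was then let go and left standing still, and the job is handed in.

- **Fitting:** I turned the rotor to match the pin angle seen from above (about 0.42 rad) before lowering it. The slots dropped over the pin without any turning on the drive. I felt no contact until the underside reached seat height, where the force was about 2 to 3 N.
- **Spinning:** I turned it by the grip bar in three strokes, regripping twice, for about 7.96 rad by the tool's own angle. The spindle itself is not reported, and pin play could take off about 0.1 rad. Side forces stayed around 3 N with no sign of rubbing.
- **Last checks:** The top of the grip bar measured 121.9 mm against 122 mm when home. In the picture the rotor looks level and centred: depth put the bar within about 1.4 mm of the axis, within that view's accuracy. The gripper is open and about 150 mm clear of the rotor, with wrist force near zero. The stand is empty, and the scene picture shows nothing else moved.
- **Disagreement:** The wrist and top cameras differed by about 2 mm on where the seat is. I lowered at about 0.5 mm from the wrist-camera reading, and the bore went over the post with no measurable side force.

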